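# Seal the mural colours in the lid press and sort them away

## Task

Lift the handled kettle off the bed of the lid press and stand it on the round cork mat; then stand every blue-lidded and orange-lidded pot together on the press bed, swing the press handle all the way down to its stop with all of them in there, and bring or let it come fully back up. Finally stand each pot upright in the tray of its lid's colour, with the kettle still on the mat. Leave the white-lidded pot and everything else on the table where they are.

Things in the scene. Friction and masses are not known exactly. Their poses are not given: they have to be found in the camera images.
- pot_blue1: small paint pot, white cylinder 45 mm across with blue band and flat blue lid 47 mm across (the lid is the top 16 mm); 55 mm tall in all, 120 g. Origin: centre of its underside, z up. May be absent (None from the start).
- pot_blue2: small paint pot, white cylinder 45 mm across with blue band and flat blue lid 47 mm across (the lid is the top 16 mm); 55 mm tall in all, 120 g. Origin: centre of its underside, z up. May be absent (None from the start).
- pot_orange1: small paint pot, white cylinder 45 mm across with orange band and flat orange lid 47 mm across (the lid is the top 16 mm); 55 mm tall in all, 120 g. Origin: centre of its underside, z up. May be absent (None from the start).
- pot_orange2: small paint pot, white cylinder 45 mm across with orange band and flat orange lid 47 mm across (the lid is the top 16 mm); 55 mm tall in all, 120 g. Origin: centre of its underside, z up. May be absent (None from the start).
- pot_white: bystander: a pot of the same shape and size with a white lid and a grey body; stays where it is. Origin: centre of its underside.
- kettle: round open aluminium paint kettle, 90 mm across at the rim, 72 mm tall, with a rigid arched handle; the handle's grip is a horizontal wooden bar 12 mm thick and 60 mm long along the kettle's y axis, centred over the kettle with its middle 130 mm above the underside. 350 g. Origin: centre of its underside. It starts on the press bed.
- mat: round cork mat, 130 mm across, 5 mm thick, fixed. Origin: centre of its underside.
- tray_blue: open blue plastic tray, fixed to the table, outside 140 (its x) x 90 (its y) x 20 mm high, walls 4 mm, inner floor about 4 mm above the table. Origin: centre of its underside.
- tray_orange: open orange plastic tray, fixed to the table, outside 140 (its x) x 90 (its y) x 20 mm high, walls 4 mm, inner floor about 4 mm above the table. Origin: centre of its underside.
- press_bed (a point): centre of the flat aluminium bed of the press (18 mm above the table); the bed is 200 mm (x) by 110 mm (y) inside a lip 6 mm high. The press's hinge lies on its +y side; axes are those of the press. The press is fixed.
- press_hinge (a point): middle of the hinge axis of the press arm: 110 mm from the bed's centre along the press's +y, 95 mm above the table; the axis runs along the press's x.
- handle_grip (a point): middle of the black round handle bar of the red press arm, 22 mm thick, 130 mm of it free between the two side struts (227 mm apart), parallel to the press's x, 220 mm from the hinge axis. At rest it stands up, 0.08 rad past vertical away from the bed, about 314 mm above the table; fully down it is level with the hinge, 110 mm beyond the bed's centre on the -y side.
- press_arm (a joint): angle of the press arm: 0 at rest (up), 1.65 rad fully down at its stop; a spring brings it back up when let go (about 7 N at the handle to hold it down). The arm's steel pressing plate (195 mm along x) spans 60 to 150 mm from the hinge and closes over the bed.
- white_bottle: bystander to leave alone: white bottle with black cap, 64 mm across, 150 mm tall
- tumbler: bystander to leave alone: amber glass tumbler, 72 mm across, 85 mm tall
- tape_roll: bystander to leave alone: roll of yellow tape lying flat, 92 mm across, 25 mm high
- palette_knife: bystander to leave alone: palette knife 200 mm long lying flat
- brush: bystander to leave alone: brush 200 mm long lying flat
- black_jar: bystander to leave alone: black jar 84 mm across, 110 mm tall
Not all that is in view belongs to the job. Several things look just like the tray_blue: the one meant starts farthest from the robot's base.

How it is judged:
By the outcome, as a careful person would: the job done as asked, in the order asked, and still so for the second after the job is handed in, with the robot touching nothing.
Of pot_blue1, pot_blue2, pot_orange1, pot_orange2 only 2 to 3 are there at a start; the rules pass over those that are not, and their reading is None.
At some moment in a run one of pot_blue1, pot_blue2, pot_orange1, pot_orange2 may be knocked a few centimetres aside while the robot is not near it.
It also fails if it takes over 210 s, if anything falls off the work surface, if the arm or the gripper's body presses on something with over 40 N, if the wrist force passes 120 N, or if a joint passes its speed limit or range.

## Robot

A 7-joint arm with a two-finger parallel gripper is mounted at the origin on the work surface. World frame = base frame: x ahead of the robot, y to its left, z up, the work surface at z = 0. Lengths are in mm, angles in degrees, forces in N, time in s.
With the tool pointing down it reaches from about 425 to 950 mm from the base axis. Payload 4.7 kg.
Tool frame: the origin (TCP) lies on the centre line of the jaws, within the pads' length; the fingertips stand 17 mm ahead of it and the grasp point (between the pads) lies 2 mm behind it; z points along the fingers, y is the direction in which the jaws open and shut (so a half turn about z gives the same grasp; the last joint's range is limited). The gripper opens to 85 mm and grips with 20 to 120 N. Pads are 22 mm wide; open, the fingers measure 114 mm over their backs; the gripper's body (76 mm by 85 mm) begins 54 mm behind the grasp point. The pads swing forward as they close: fully open they stand 13 mm farther back than shut.
Start: joints at [-1.656, 26.849, -2.785, 87.806, 1.381, 65.374, -4.715], TCP at [675.016, 0.045, 248.335] pointing down, gripper open.
Joint ranges: [-148.3, 148.3], [-19.14, 114.17], [-79.39, 73.82], [5.75, 140.21], [-59.74, 239.74], [12.07, 113.84], [-152.46, 152.46]. Speed limits (degrees/s): [147.25, 147.25, 180, 180, 180, 180, 180].

## Interface

Orientations are given as a 3x3 rotation matrix whose columns are the frame's x, y, z axes.
In Python, from rig import telemetry, eyes, r gives the robot as it stands.
- The arm moves only by the tool jog_arm, never from a script. Its argument "series" is text: rows parted by semicolons, each of 5 numbers parted by spaces: the opening, from -1 (shut) to 1 (fully open), so that 0 is half open, then the shift along the world's x, y, z each as a share of 80 cm, from -1 to 1, then the turn about the world's z as a share of 180 degrees, from -1 to 1. A call has 1 to 20 rows; each row shifts and turns the commanded pose from where the row before left it; what a row does not reach is not made up. A row lasts 1/10 s, in which the tool goes at most 50 mm and 8.59 degrees, less where a joint would pass 70% of its speed; a pose out of reach is approached as far as the arm can. A call with a number of a shift or a turn outside -1 to 1 is refused whole. A call with a gripper value outside its range is refused whole. The fingers move at their own pace and stop on an object; "force" is the grip in N (left out, the last holds). Time passes only in rows, so rows that do not move let the fingers close. It gives the time, the measured TCP pose, the force and the opening at its end, in the units of the state.
- telemetry.get_state(): the state, without advancing time (a new reading comes with each control period).
- eyes.snapshot(name): name is "scene" or "side" or "wrist"; returns (picture, depth): 480x640x3 uint8, red, green, blue; 480x640 float32, mm along the optical axis (not along the pixel's ray), 0 where there is no reading.
- eyes.camera_info(name): a dict with "fx", "fy", "cx", "cy" (pixels), "extrinsics" (4x4, takes a point from world to camera coordinates). Camera axes: x right, y up, looking along -z (the intrinsics and any distortion apply to the point x, -y, -z); pixel columns grow to the right and rows downward; lengths in mm; the calibration is good to about 2 mm. The wrist camera is an equidistant fisheye: a pixel r from the principal point sees the ray r / f radians off the axis. A picture is of the moment at which its call begins: read the wrist's pose just before it. camera_info takes no time and is no camera call; for the wrist camera it gives the pose at the moment of the call.
- r.hand_in(): hands the job in, once; it reports no verdict.
The state is a dict: "t": time; "joint_positions": joint angles; "qd": joint speeds; "tau": joint torques, N m; "tool_pos": TCP position; "tcp_rot": TCP orientation; "ft_force": force on the tool from outside, world axes, zero at the start; "wrist_torque": the same for the moment, N m; "opening": finger opening in mm.
Only numpy, scipy, OpenCV 4.12 (cv2) and the standard library are available. Lean on these libraries where they do the work, as an engineer would, in place of code of your own. Each camera call takes 0.05 s, during which the arm holds its last target.

## Working session

There is one attempt and no reset: what is moved stays moved. The work goes in short steps, Python scripts to look and compute and a tool call to move; the robot and the scene stay as the last step left them, time stands still between calls to the robot, and variables do not carry over. Pictures are saved under pics/ and viewed, and the job is handed in when it is done.

Besides the shell and the picture viewer there is one more tool, called after ">>>" as a command line: name --argument value ..., lists and objects as JSON in quotes. jog_arm: Moves the arm, as the interface text tells. Its arguments: {"type":"object","properties":{"series":{"type":"string"},"force":{"type":"number"}},"required":["series"]}

```bash
ls; mkdir -p pics; cat > h.py <<'E'
import numpy as np, cv2
from rig import telemetry, eyes, r
def snap(name,fn):
    info=eyes.camera_info(name)
    p,d=eyes.snapshot(name)
    cv2.imwrite('pics/'+fn+'.png',cv2.cvtColor(p,cv2.COLOR_RGB2BGR))
    np.savez('pics/'+fn+'.npz',d=d,p=p,fx=info['fx'],fy=info['fy'],cx=info['cx'],cy=info['cy'],E=np.array(info['extrinsics']),dist=str({k:v for k,v in info.items() if k!='extrinsics'}))
def load(fn): return np.load('pics/'+fn+'.npz')
def cloud(fn):
    n=load(fn);d=n['d'].astype(float)
    v,u=np.mgrid[0:480,0:640]
    X=(u-n['cx'])/n['fx']*d;Y=(v-n['cy'])/n['fy']*d
    P=np.stack([X,-Y,-d,np.ones_like(d)],-1)
    W=P@np.linalg.inv(n['E']).T
    W=W[...,:3];W[d==0]=np.nan
    return W
def ray(fn,u,v,z):
    n=load(fn);Ei=np.linalg.inv(n['E'])
    dr=Ei[:3,:3]@np.array([(u-n['cx'])/n['fx'],-(v-n['cy'])/n['fy'],-1]);o=Ei[:3,3]
    return o+dr*(z-o[2])/dr[2]
def crop(fn,x0,y0,x1,y1,s,out):
    im=cv2.imread('pics/'+fn+'.png')[y0:y1,x0:x1]
    cv2.imwrite('pics/'+out+'.png',cv2.resize(im,None,fx=s,fy=s,interpolation=cv2.INTER_CUBIC))
def st():
    s=telemetry.get_state();print(round(s['t'],2),np.round(s['tool_pos'],1),np.round(s['ft_force'],1),round(s['opening'],1));return s
E
python3 - <<'E'
from h import *
st();print(telemetry.get_state())
for c in ['scene','side','wrist']:
    snap(c,c+'0');print(load(c+'0')['dist'],np.round(load(c+'0')['E'],3))
E
```

```text
pics
0.0 [674.5   0.  247.3] [-0.5 -0.3 -0.4] 85.5
{'t': 0.0, 'joint_positions': array([-1.65747561, 26.89841204, -2.78348956, 87.87295835,  1.38203654,
       65.37382769, -4.71574646]), 'qd': array([ 0.01087458, -0.02693224, -0.02658736, -0.02730281,  0.01126465,
       -0.09188246,  0.07789753]), 'tau': array([ 1.18357209e-03, -5.10321057e+01, -4.63755790e-02, -2.37716943e+01,
        1.05899444e-02,  7.35067850e-03,  1.56414734e-05]), 'tool_pos': array([6.74462362e+02, 1.79749739e-02, 2.47253978e+02]), 'tcp_rot': array([[-5.07727499e-05,  9.99998106e-01, -1.94551939e-03],
       [ 9.99999994e-01,  5.05863086e-05, -9.58801988e-05],
       [-9.57816006e-05, -1.94552425e-03, -9.99998103e-01]]), 'ft_force': array([-0.4639666 , -0.33855826, -0.42628649]), 'wrist_torque': array([-0.00773249, -0.01412241, -0.02664985]), 'opening': 85.53603195604558}
{'fx': 578.7026419503225, 'fy': 578.7026419503225, 'cx': 304.15448966347884, 'cy': 248.99121022180833} [[ 7.760000e-01  6.310000e-01  1.600000e-02 -3.998190e+02]
 [-3.810000e-01  4.490000e-01  8.080000e-01  5.817700e+01]
 [ 5.020000e-01 -6.330000e-01  5.890000e-01 -2.083997e+03]
 [ 0.000000e+00  0.000000e+00  0.000000e+00  1.000000e+00]]
{'fx': 539.3281232446635, 'fy': 539.3281232446635, 'cx': 321.6370830862098, 'cy': 231.26479630940185} [[ 9.150000e-01 -4.020000e-01  1.400000e-02 -5.178560e+02]
 [ 3.080000e-01  7.220000e-01  6.200000e-01 -2.537310e+02]
 [-2.600000e-01 -5.630000e-01  7.840000e-01 -1.220621e+03]
 [ 0.000000e+00  0.000000e+00  0.000000e+00  1.000000e+00]]
{'fx': 371.64829954431775, 'fy': 371.64829954431775, 'cx': 311.0644652976612, 'cy': 247.41201226767382} [[ 1.00000e+00 -1.00000e-03 -2.00000e-03 -6.73753e+02]
 [ 1.00000e-03  9.62000e-01 -2.74000e-01  3.52810e+01]
 [ 2.00000e-03  2.74000e-01  9.62000e-01 -3.79871e+02]
 [ 0.00000e+00  0.00000e+00  0.00000e+00  1.00000e+00]]
```

View pics/scene0.png

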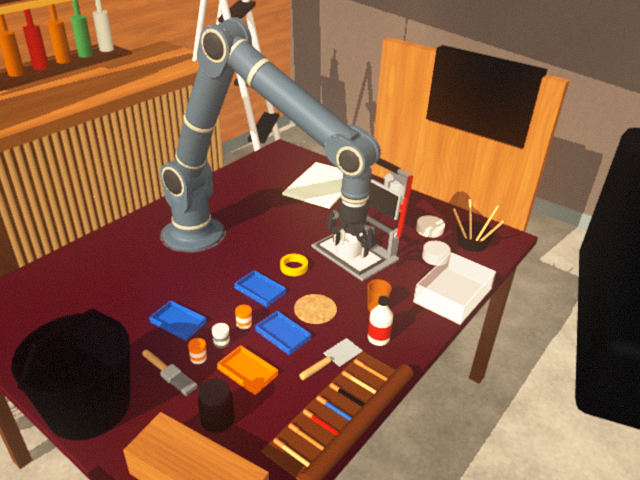

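View pics/side0.png

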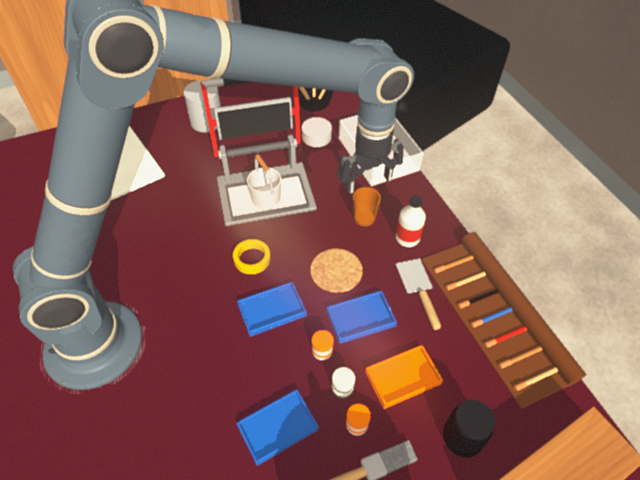

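View pics/wrist0.png

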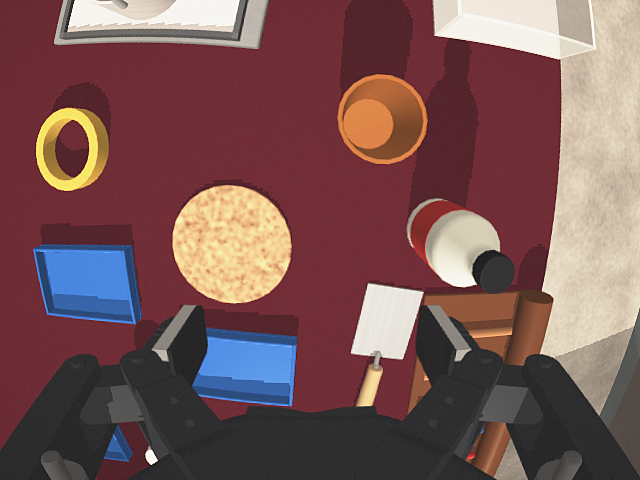

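```bash
python3 - <<'E'
from h import *
W=cloud('side0');S=cloud('scene0')
for n,u,v in [('or1 lid',322,338),('or2 lid',357,411),('white lid',343,374),('mat',337,270),('trayA',271,309),('trayB',362,317),('trayC',278,427),('orange',404,377),('bed',230,205),('tape',252,245),('bottlecap',417,203),('tumbler',367,205),('jar',470,420),('knife',413,275),('kettle rim',264,170),('handle',262,165),('armtop l',212,90),('armtop r',296,85),('bar l',225,155),('wrist',375,100)]:
    print(n,np.round(W[v,u]))
for n,u,v in [('orA',244,310),('orB',198,343),('white',221,328),('mat',316,308),('bed',325,248),('arm',405,190),('bin',70,330)]:
    print('S',n,np.round(S[v,u]))
crop('side0',180,60,340,260,4,'side0c'); crop('scene0',280,130,480,300,4,'scene0c')
crop('scene0',120,240,320,400,4,'scene0d')
# top-down map
m=np.zeros((600,800,3),np.uint8)
for C,f in ((S,'scene0'),(W,'side0')):
    p=load(f)['p']; ok=~np.isnan(C[...,0])
    x=C[...,0][ok];y=C[...,1][ok]; c=p[ok][:,::-1]; o=np.argsort(C[...,2][ok]); 
    i=((800-y)/2.5).astype(int); 
    px=((x+300)/2).astype(int);py=((600-y)/2).astype(int)
    k=(px>=0)&(px<800)&(py>=0)&(py<600); 
    for j in o[k[o]]: m[py[j],px[j]]=c[j]
cv2.imwrite('pics/map.png',m)
E
```

```text
or1 lid [ 469. -220.   58.]
or2 lid [ 469. -394.   56.]
white lid [ 477. -311.   54.]
mat [590. -40.   7.]
trayA [400. -78.   5.]
trayB [ 589. -183.    6.]
trayC [ 317. -345.    8.]
orange [ 607. -352.    4.]
bed [408. 254.  25.]
tape [420. 114.  11.]
bottlecap [803. -25. 149.]
tumbler [748. 110.  24.]
jar [ 645. -510.  110.]
knife [ 761. -124.    0.]
kettle rim [502. 222. 150.]
handle [504. 241. 151.]
armtop l [484. 632. 114.]
armtop r [493. -44. 592.]
bar l [437. 356. 109.]
wrist [643. -42. 516.]
S orA [ 472. -224.   57.]
S orB [ 466. -397.   53.]
S white [ 473. -317.   55.]
S mat [593. -39.   8.]
S bed [437. 209.  22.]
S arm [639. 344. 269.]
S bin [ 273. -636.  159.]
```

View pics/map.png

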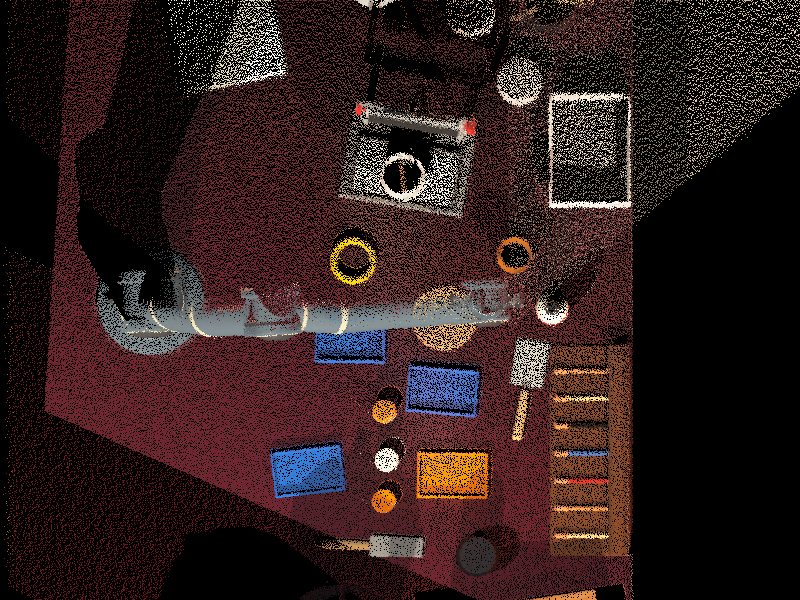

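View pics/side0c.png

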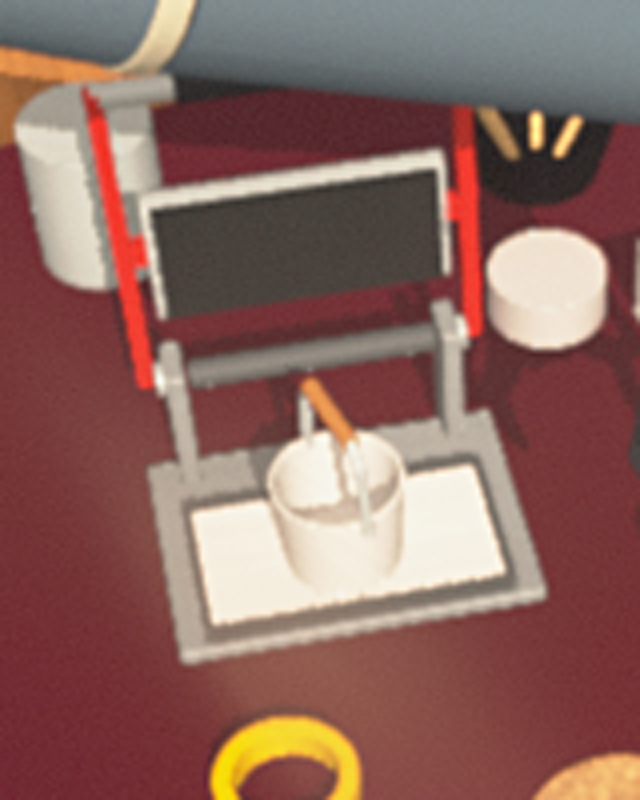

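View pics/scene0c.png

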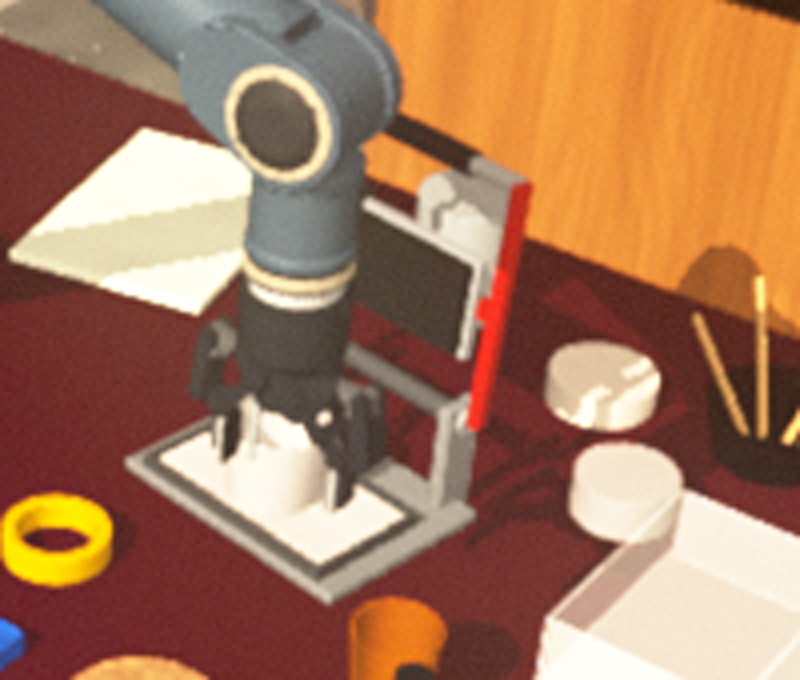

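View pics/scene0d.png

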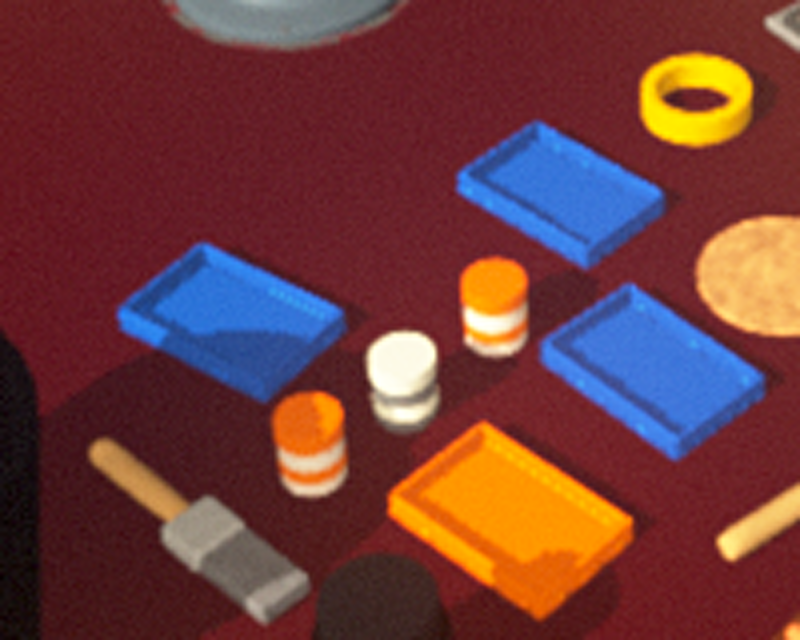

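```bash
python3 - <<'E'
from h import *
for f in ('side0','scene0'):
    C=cloud(f).reshape(-1,3);p=load(f)['p'].reshape(-1,3).astype(int)
    x,y,z=C.T
    R,G,B=p.T
    near=(abs(x-505)<60)&(abs(y-245)<60)
    k=near&(z>135)&(z<165)&(R>B+40)
    q=C[k]; print(f,'bar n',k.sum())
    if k.sum()>5:
        c=q.mean(0);u,s,vt=np.linalg.svd(q[:,:2]-c[:2]);print(np.round(c,1),vt[0],s/np.sqrt(len(q)), np.ptp((q[:,:2]-c[:2])@vt[0]))
    k=near&(z>84)&(z<96); q=C[k]
    if k.sum()>10: 
        A=np.c_[2*q[:,:2],np.ones(len(q))];s=np.linalg.lstsq(A,(q[:,:2]**2).sum(1),rcond=None)[0];print('rim',s[:2],np.sqrt(s[2]+s[:2]@s[:2]),k.sum())
    # press base
    k=(abs(x-510)<180)&(abs(y-240)<130)&(z>19)&(z<35)
    q=C[k][:,:2].astype(np.float32); print('base rect',cv2.minAreaRect(q))
    k=(abs(x-510)<180)&(abs(y-240)<130)&(z>10)&(z<22)&(R>200)&(B>180)
    q=C[k][:,:2].astype(np.float32); print('white bed rect',cv2.minAreaRect(q),np.median(C[k][:,2]),len(q))
    print('red')
    k=(R>180)&(G<70)&(B<70)&(y>200)&(z>60)
    q=C[k];print(len(q),np.round(q.min(0)),np.round(q.max(0)))
    # orange pots
    for c in ((470,-222),(468,-395),(475,-314)):
        k=(np.hypot(x-c[0],y-c[1])<35)&(z>51)&(z<62)
        q=C[k][:,:2].astype(np.float32);print('pot',cv2.minEnclosingCircle(q),np.median(C[k],0),k.sum())
    k=(R>200)&(G>90)&(G<170)&(B<60)&(abs(x-607)<90)&(abs(y+352)<70)&(z<30)
    print('orange tray',cv2.minAreaRect(C[k][:,:2].astype(np.float32)))
    k=(abs(x-593)<80)&(abs(y+40)<80)&(z>2)&(z<15)&(R>150)&(G>110)
    print('mat',cv2.minEnclosingCircle(C[k][:,:2].astype(np.float32)),np.median(C[k],0))
    k=(abs(x-580)<350)&(abs(y)<250)&(z<30)&(R<60)&(B>150)
E
```

```text
side0 bar n 93
[504.8 246.  152.3] [ 0.12008443 -0.99276368] [19.2031022   3.25764559] 67.80028530299377
rim [505.93801499 246.7142981 ] 43.25492878492324 169
base rect ((504.47991943359375, 231.51284790039062), (275.8467712402344, 221.45140075683594), 81.86640167236328)
white bed rect ((510.0477294921875, 274.2796936035156), (179.70465087890625, 226.10293579101562), 79.8132095336914) 17.570141799625276 1282
red
457 [411. 332.  95.] [648. 392. 305.]
pot ((469.00823974609375, -223.04348754882812), 24.856979370117188) [ 467.12452082 -223.13595956   55.23511882] 330
pot ((468.1632995605469, -402.39556884765625), 24.25366973876953) [ 466.86799252 -402.80007798   55.66458764] 433
pot ((472.9860534667969, -319.7823791503906), 23.933490753173828) [ 472.78947203 -320.10038412   55.39990019] 381
orange tray ((609.4263305664062, -346.02728271484375), (101.29849243164062, 150.81155395507812), 89.65484619140625)
mat ((588.8026733398438, -36.139747619628906), 67.63041687011719) [587.64145225 -37.67588104   5.43025107]
scene0 bar n 0
rim [508.08837824 245.89041127] 41.88961620195062 46
base rect ((503.85516357421875, 226.3758087158203), (333.9031677246094, 170.2677764892578), 20.7539119720459)
white bed rect ((510.55987548828125, 225.96246337890625), (207.24227905273438, 130.8287811279297), 2.856785297393799) 17.862094932664718 422
red
394 [-1474.   200.    95.] [652. 366. 523.]
pot ((467.6897888183594, -223.69070434570312), 26.65130043029785) [ 467.42657608 -223.63904875   55.6140191 ] 141
pot ((467.7290344238281, -402.11920166015625), 24.090007781982422) [ 468.3691457  -402.70944621   56.04879096] 175
pot ((472.6845397949219, -320.0823059082031), 25.183635711669922) [ 473.07919795 -320.58734196   55.64323668] 159
orange tray ((599.3399658203125, -352.0995788574219), (94.41278839111328, 156.37741088867188), 89.0179443359375)
mat ((591.541259765625, -36.03836441040039), 69.32308959960938) [592.37138157 -41.14656871   5.79586793]
```

```bash
python3 - <<'E'
from h import *
c=[ray('side0',180+u/4,60+v/4,18)[:2] for u,v in [(212,627),(508,575),(475,465),(190,513)]]
print(np.round(c),np.mean(c,0))
for a,b in((0,1),(3,2),(0,3),(1,2)): d=c[b]-c[a];print(np.linalg.norm(d),np.degrees(np.arctan2(d[1],d[0])))
for u,v in((185,660),(547,595)):print(ray('side0',180+u/4,60+v/4,20))
C=cloud('side0');
# hinge ends & red struts
f='side0';p=load(f)['p'].astype(int)
k=(p[...,0]>180)&(p[...,1]<70)&(p[...,2]<70)&(C[...,1]>300)&(C[...,2]>60)
q=C[k]
for s in (q[q[:,0]<520],q[q[:,0]>520]): print(len(s),np.round(np.median(s,0)),np.round(s[np.argmin(s[:,2])]),np.round(s[np.argmax(s[:,2])]))
E
```

```text
[[404. 218.]
 [602. 183.]
 [621. 288.]
 [421. 322.]] [512.12543842 252.58868481]
201.77720203333726 -9.854800051130992
202.45513002786515 -9.740292134147433
105.91318764358182 80.31472510286356
106.3179621165646 79.94895498474891
[378.39446212 195.89980036  20.        ]
[619.01260794 154.66808785  20.        ]
251 [418. 380. 198.] [413. 374.  98.] [417. 386. 305.]
206 [640. 341. 187.] [641. 338.  95.] [644. 344. 250.]
```

```bash
python3 - <<'E'
from h import *
a=ray('side0',257,156,150);b=ray('side0',268,169.2,150);print(a,b,np.degrees(np.arctan2(*(a-b)[[1,0]])),(a+b)/2)
# blue search
for f in ('side0','scene0'):
    C=cloud(f);p=load(f)['p'];h=cv2.cvtColor(p,cv2.COLOR_RGB2HSV)
    m=((h[...,0]>100)&(h[...,0]<130)&(h[...,1]>150)&(h[...,2]>60)).astype(np.uint8)
    n,l,s,c=cv2.connectedComponentsWithStats(m)
    for i in range(1,n):
        if s[i,4]>15: print(f,s[i],np.round(np.nanmedian(C[l==i],0)))
E
```

```text
[503.1748997  277.00312487 150.        ] [512.7498534  221.18181381 150.        ] 99.73314841298506 [507.96237655 249.09246934 150.        ]
side0 [ 238  287   68   49 1892] [392. -79.   5.]
side0 [358 292  38  36 550] [ 634. -169.    6.]
side0 [484 308  28  14  64] [ 881. -307.   16.]
side0 [ 237  390   81   75 3218] [ 315. -341.    5.]
scene0 [ 235  271   50   35 1005] [397. -78.   7.]
scene0 [ 150  301   56   39 1229] [ 313. -341.    7.]
scene0 [ 256  312   55   42 1220] [ 585. -179.    6.]
scene0 [326 402  25  18  85] [ 876. -309.   15.]
```

>>> jog_arm --series "1 -0.0262 0.0386 0 0.0056;1 -0.0262 0.0386 0 0.0056;1 -0.0262 0.0386 0 0.0056;1 -0.0262 0.0386 0 0.0056;1 -0.0262 0.0386 0 0.0056;1 -0.0262 0.0386 0 0.0056;1 -0.0262 0.0386 0 0.0056;1 -0.0262 0.0386 0 0.0056;1 0 0 0 0;1 0 0 0 0;1 0 0 0 0" --force 40

```text
t: 1.25
tool_pos: [508.0, 245.8, 248.1]
tcp_rot: [[-0.138, 0.99, 0.0], [0.99, 0.138, -0.001], [-0.001, 0.0, -1.0]]
ft_force: [1.2, 0.4, 0.1]
opening: 85.0
```

```bash
python3 - <<'E'
from h import *
s=st();print(s['tcp_rot'][:,1],s['joint_positions'])
for c in ('wrist','side','scene'):snap(c,c+'1')
E
```

```text
1.25 [508.  245.8 248.1] [1.2 0.4 0.1] 85.0
[9.90387307e-01 1.38322015e-01 4.37352569e-05] [-21.56582407  17.04138112 -10.62628039 102.74180522   3.61030153
  60.55871176 -25.56204329]
```

View pics/wrist1.png

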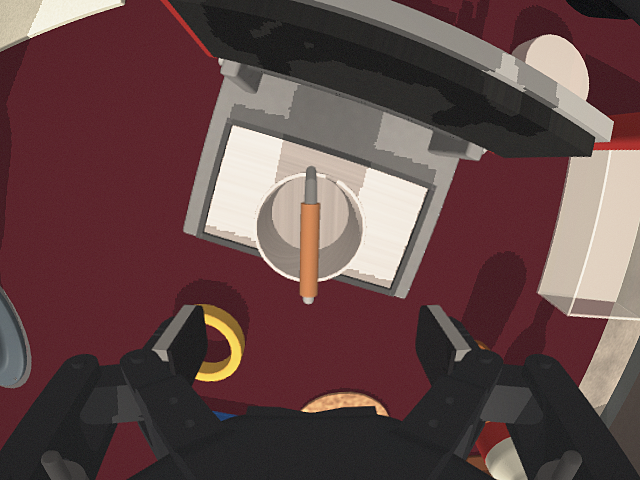

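View pics/side1.png

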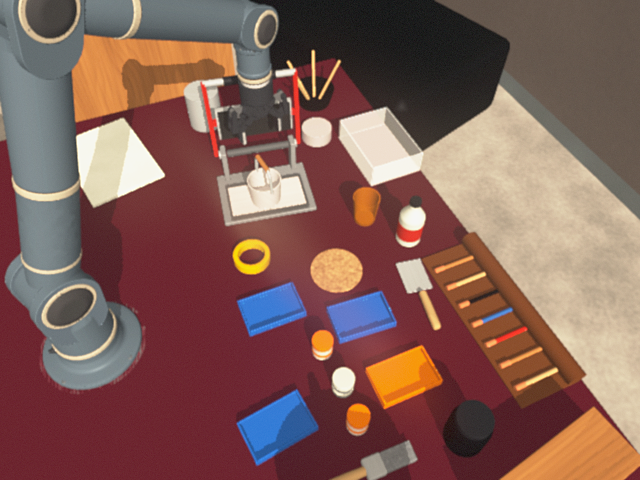

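View pics/scene1.png

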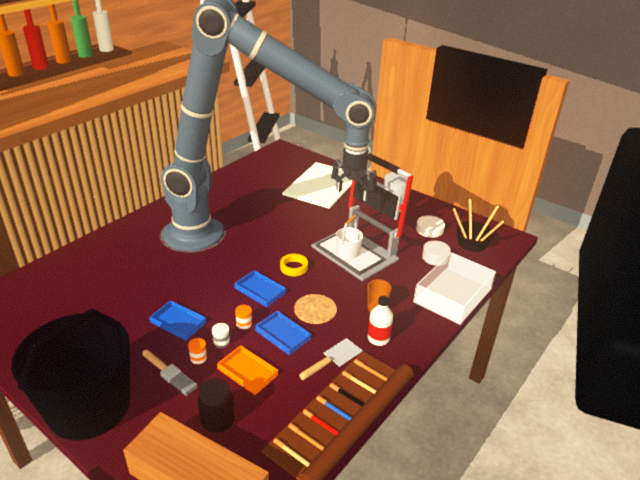

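```bash
cat >> h.py <<'E'
def wray(fn,u,v,z):
    n=load(fn);Ei=np.linalg.inv(n['E'])
    a=np.array([u-n['cx'],v-n['cy']]);rr=np.hypot(*a);th=rr/n['fx'];a=a/max(rr,1e-9)*np.sin(th)
    dr=Ei[:3,:3]@np.array([a[0],-a[1],-np.cos(th)]);o=Ei[:3,3]
    return o+dr*(z-o[2])/dr[2]
E
python3 - <<'E'
from h import *
for v in (205,251,297): print(wray('wrist1',310,v,154))
print([wray('wrist1',u,v,18)[:2] for u,v in ((230,123),(435,187),(205,232),(390,290))])
E
```

```text
[502.55229597 278.38624095 154.        ]
[506.48167097 249.87985493 154.        ]
[510.70506778 219.1889729  154.        ]
[array([418.29832491, 325.79452398]), array([626.02235731, 292.7694731 ]), array([403.43672351, 215.07451941]), array([600.87733097, 178.94340103])]
```

>>> jog_arm --series "1 -0.002 0.004 -0.0425 0;1 0 0 -0.0425 0;1 0 0 -0.0425 0;1 0 0 0 0;1 0 0 0 0;-1 0 0 0 0;-1 0 0 0 0;-1 0 0 0 0;-1 0 0 0 0;-1 0 0 0 0;-1 0 0 0 0;-1 0 0 0 0;-1 0 0 0 0" --force 80

```text
t: 2.7
tool_pos: [506.0, 250.5, 146.9]
tcp_rot: [[-0.14, 0.99, 0.001], [0.99, 0.14, 0.0], [0.0, 0.001, -1.0]]
ft_force: [-0.3, -0.8, 5.4]
opening: 9.2
```

>>> jog_arm --series "-1 0 0 0.01 0;-1 0 0 0.02 0;-1 0 0 0.03 0;-1 0 0 0.04 0;-1 0 0 0 0;-1 0 0 0 0"

```text
t: 3.3
tool_pos: [505.4, 250.0, 226.0]
tcp_rot: [[-0.14, 0.99, -0.0], [0.99, 0.14, -0.0], [-0.0, -0.0, -1.0]]
ft_force: [0.3, 0.3, -4.0]
opening: 9.4
```

```bash
python3 - <<'E'
from h import *
print(wray('wrist0',232,244,5))
print([wray('wrist0',*p,5)[:2] for p in ((172,244),(292,244),(232,184),(232,303))])
s=st()
snap('side','side2')
crop('side2',180,60,340,260,4,'side2c')
E
```

```text
[591.08922617 -31.87355883   5.        ]
[array([523.45933293, -31.71142856]), array([654.09237834, -31.96167828]), array([594.08673858,  30.89432395]), array([586.35035781, -99.40868195])]
3.3 [505.4 250.  226. ] [ 0.3  0.3 -4. ] 9.4
```

View pics/side2c.png

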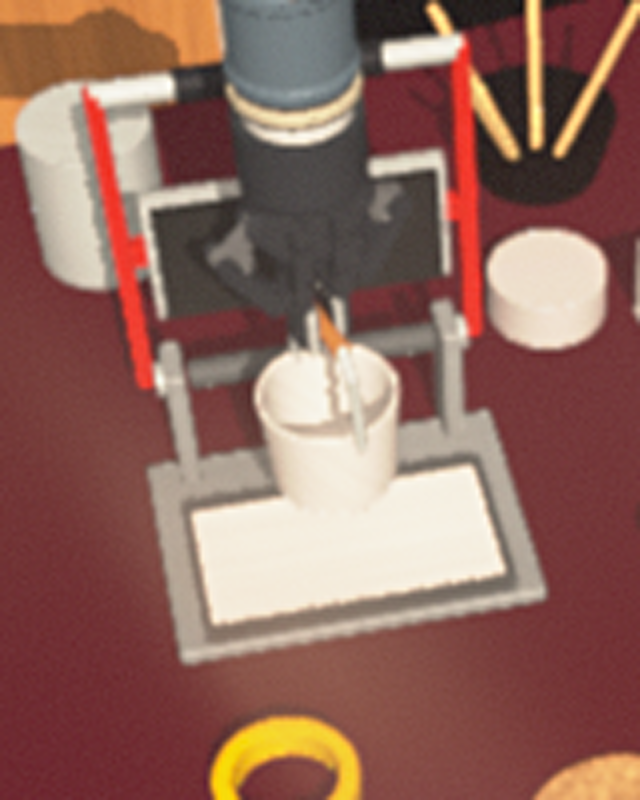

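>>> jog_arm --series "-1 0.005 -0.017 0 0;-1 0.0106 -0.0356 0 0;-1 0.0106 -0.0356 0 0;-1 0.0106 -0.0356 0 0;-1 0.0106 -0.0356 0 0;-1 0.0106 -0.0356 0 0;-1 0.0106 -0.0356 0 0;-1 0.0106 -0.0356 0 0;-1 0.0106 -0.0356 0 0;-1 0.0106 -0.0356 0 0;-1 0.0053 -0.018 0 0;-1 0 0 0 0;-1 0 0 0 0;-1 0 0 0 0"

```text
t: 4.75
tool_pos: [589.8, -31.7, 226.0]
tcp_rot: [[-0.143, 0.99, -0.001], [0.99, 0.143, 0.001], [0.002, -0.001, -1.0]]
ft_force: [0.1, -0.1, -3.0]
opening: 9.6
```

```bash
python3 - <<'E'
from h import *
s=st()
snap('side','side3');snap('wrist','wrist3')
crop('side3',240,130,440,280,4,'side3c')
E
```

```text
4.75 [589.8 -31.7 226. ] [ 0.1 -0.1 -3. ] 9.6
```

View pics/side3c.png

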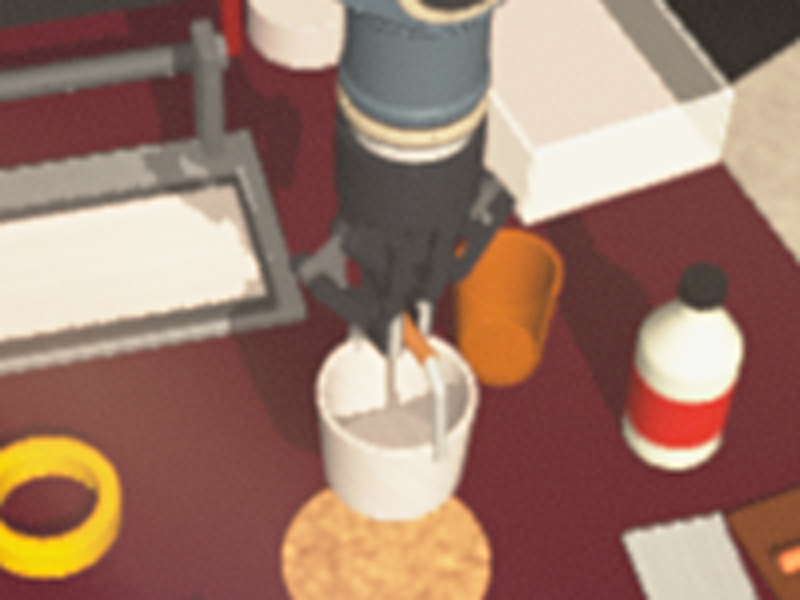

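View pics/wrist3.png

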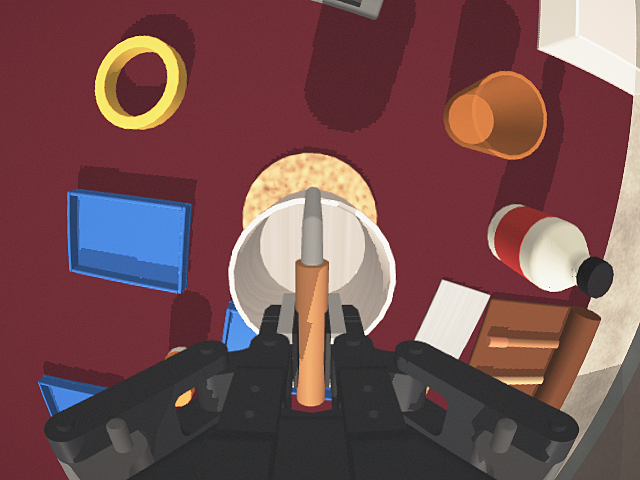

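>>> jog_arm --series "-1 0 -0.004 -0.02 0;-1 0 0 -0.03 0;-1 0 0 -0.03 0;-1 0 0 -0.02 0;-1 0 0 -0.007 0;-1 0 0 -0.004 0;-1 0 0 0 0;-1 0 0 0 0;-1 0 0 -0.002 0;-1 0 0 -0.0015 0;-1 0 0 0 0;-1 0 0 0 0"

```text
t: 6.05
tool_pos: [590.3, -37.3, 134.8]
tcp_rot: [[-0.14, 0.99, 0.0], [0.99, 0.14, 0.0], [0.0, 0.0, -1.0]]
ft_force: [-0.5, -0.7, -3.1]
opening: 9.5
```

>>> jog_arm --series "-1 0 0 -0.0015 0;-1 0 0 0 0;-1 0 0 -0.001 0;-1 0 0 0 0;0 0 0 0 0;0 0 0 0 0;1 0 0 0 0;1 0 0 0 0;1 0 0 0 0;1 0 0 0 0;1 0 0 0 0;1 0 0 0 0;1 0 0 0.02 0;1 0 0 0.04 0;1 0 0 0.04 0;1 0 0 0.04 0;1 0 0 0 0;1 0 0 0 0"

```text
t: 7.85
tool_pos: [590.5, -37.3, 245.4]
tcp_rot: [[-0.14, 0.99, 0.002], [0.99, 0.14, 0.0], [-0.0, 0.002, -1.0]]
ft_force: [-1.5, 0.0, -1.5]
opening: 85.3
```

```bash
python3 - <<'E'
from h import *
s=st()
snap('side','side4');snap('scene','scene4')
crop('side4',220,200,480,480,2.1,'side4c')
C=cloud('side4').reshape(-1,3);x,y,z=C.T
for c in ((469,-223),(468,-402)):
    k=(np.hypot(x-c[0],y-c[1])<40)&(z>51)&(z<62)
    print('pot',cv2.minEnclosingCircle(C[k][:,:2].astype(np.float32)),k.sum())
E
```

```text
7.85 [590.5 -37.3 245.4] [-1.5  0.  -1.5] 85.3
pot ((468.18682861328125, -222.87464904785156), 24.028499603271484) 339
pot ((467.3726501464844, -401.8661193847656), 23.994693756103516) 431
```

View pics/side4c.png

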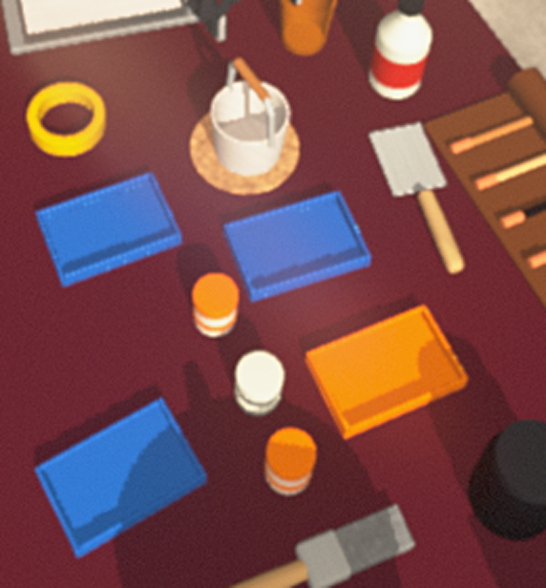

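View pics/scene4.png

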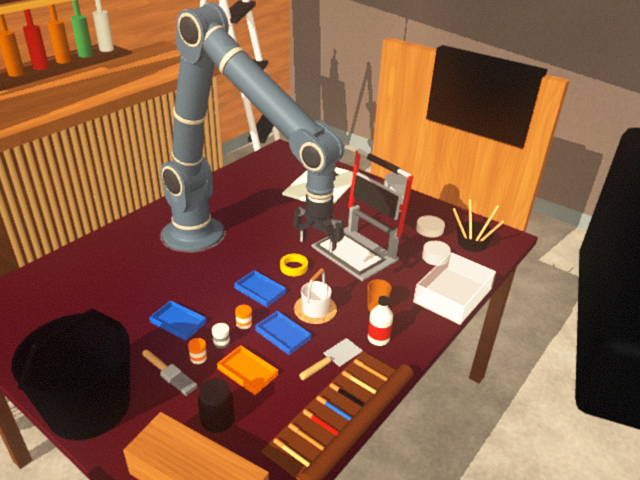

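>>> jog_arm --series "1 -0.0128 -0.01935 0 0.038;1 -0.0128 -0.01935 0 0.038;1 -0.0128 -0.01935 0 0.038;1 -0.0128 -0.01935 0 0.038;1 -0.0128 -0.01935 0 0.038;1 -0.0128 -0.01935 0 0.038;1 -0.0128 -0.01935 0 0.038;1 -0.0128 -0.01935 0 0.038;1 -0.0128 -0.01935 0 0.038;1 -0.0128 -0.01935 0 0.038;1 -0.0128 -0.01935 0 0.038;1 -0.0128 -0.01935 0 0.038;1 0 0 0 0;1 0 0 0 0;1 0 0 0 0"

```text
t: 9.45
tool_pos: [467.8, -221.8, 244.2]
tcp_rot: [[-1.0, -0.003, -0.001], [-0.003, 1.0, 0.001], [0.001, 0.001, -1.0]]
ft_force: [0.3, -0.0, -0.6]
opening: 85.1
```

```bash
python3 - <<'E'
from h import *
s=st();print(s['tcp_rot'],s['joint_positions'])
snap('wrist','wrist5');snap('side','side5')
C=cloud('side5').reshape(-1,3);x,y,z=C.T
for c in ((469,-223),(468,-402)):
    k=(np.hypot(x-c[0],y-c[1])<40)&(z>51)&(z<62)
    print('pot',cv2.minEnclosingCircle(C[k][:,:2].astype(np.float32)),k.sum())
E
```

```text
9.45 [ 467.8 -221.8  244.2] [ 0.3 -0.  -0.6] 85.1
[[-9.99996169e-01 -2.67955615e-03 -6.94167078e-04]
 [-2.68028736e-03  9.99995852e-01  1.05458202e-03]
 [ 6.91338386e-04  1.05643854e-03 -9.99999203e-01]] [ 30.51487054  13.00495157 -11.50075856 108.76797529   2.96267691
  58.57123682 107.90666202]
pot ((468.7398376464844, -222.80453491210938), 24.057891845703125) 330
pot ((467.1710205078125, -402.1583251953125), 23.792741775512695) 428
```

View pics/wrist5.png

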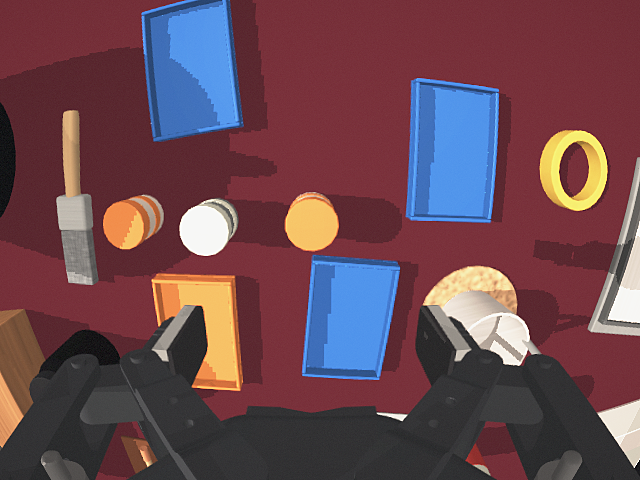

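>>> jog_arm --series "1 0.0005 -0.001 -0.05 0;1 0 0 -0.05 0;1 0 0 -0.05 0;1 0 0 -0.05 0;1 0 0 -0.04 0;1 0 0 -0.02 0;1 0 0 0 0;1 0 0 0 0;-1 0 0 0 0;-1 0 0 0 0;-1 0 0 0 0;-1 0 0 0 0;-1 0 0 0 0;-1 0 0 0 0;-1 0 0 0 0;-1 0 0 0 0" --force 40

```text
t: 11.15
tool_pos: [468.5, -224.0, 38.0]
tcp_rot: [[-1.0, -0.002, 0.002], [-0.002, 1.0, -0.001], [-0.002, -0.001, -1.0]]
ft_force: [-0.6, 0.9, 5.1]
opening: 46.1
```

>>> jog_arm --series "-1 0 0 0.02 0;-1 0 0 0.04 0;-1 0 0 0.045 0;-1 0 0 0.045 0;-1 0 0.03 0 -0.0045;-1 0.0005 0.0505 0 -0.0045;-1 0.0005 0.0505 0 -0.0045;-1 0.0005 0.0505 0 -0.0045;-1 0.0005 0.0505 0 -0.0045;-1 0 0.0505 0 -0.0045;-1 0 0.0505 0 -0.0045;-1 0 0.0505 0 -0.0045;-1 0 0.0505 0 -0.0045;-1 0 0.0505 0 -0.0045;-1 0 0.0505 0 -0.0045;-1 0 0.0505 0 -0.0045;-1 0 0.02 0 0;-1 0 0 0 0;-1 0 0 0 0"

```text
t: 13.05
tool_pos: [469.4, 259.1, 156.5]
tcp_rot: [[-0.986, 0.167, -0.0], [0.167, 0.986, -0.002], [0.0, -0.002, -1.0]]
ft_force: [0.3, -0.3, -0.2]
opening: 45.6
```

```bash
python3 - <<'E'
from h import *
s=st();print(s['tcp_rot'][:,1],s['joint_positions'])
snap('side','side6')
crop('side6',180,60,340,260,4,'side6c')
E
```

```text
13.05 [469.4 259.1 156.5] [ 0.3 -0.3 -0.2] 45.6
[ 0.16716689  0.98592722 -0.00165756] [-16.86200045  21.39694663 -20.6353504  111.26844667   9.87185488
  49.09396144  37.68206263]
```

View pics/side6c.png

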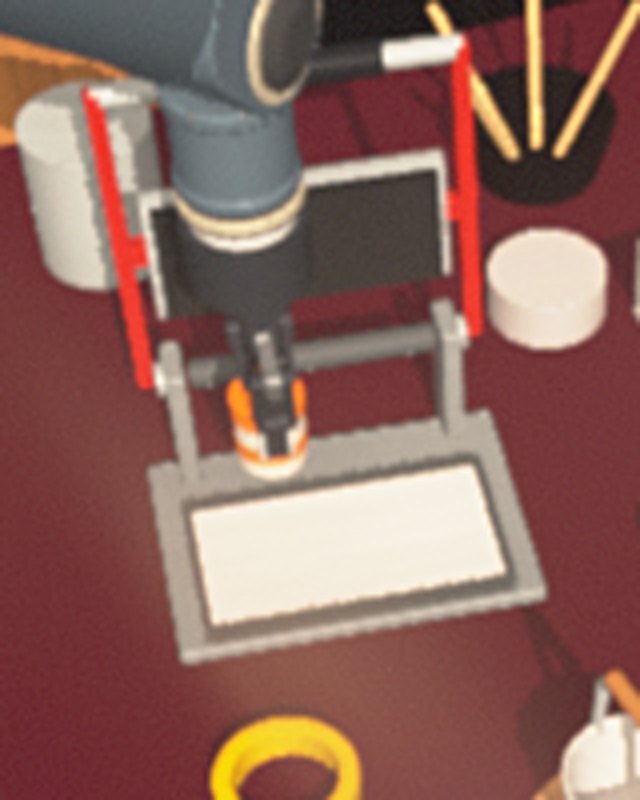

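>>> jog_arm --series "-1 0.001 0.002 -0.03 0;-1 0 0 -0.04 0;-1 0 0 -0.035 0;-1 0 0 -0.015 0;-1 0 0 0 0;-1 0 0 -0.003 0;-1 0 0 0 0;-1 0 0 -0.002 0;-1 0 0 0 0"

```text
t: 14.0
tool_pos: [470.6, 262.4, 57.4]
tcp_rot: [[-0.986, 0.166, 0.001], [0.166, 0.986, 0.001], [-0.001, 0.001, -1.0]]
ft_force: [-0.7, 0.4, -0.4]
opening: 46.0
```

>>> jog_arm --series "-1 0 0 -0.0015 0;-1 0 0 0 0;0.6 0 0 0 0;0.6 0 0 0 0;0.6 0 0 0 0;0.6 0 0 0 0;0.6 0 0 0 0;0.6 0 0 0.02 0;0.6 0 0 0.04 0;0.6 0 0 0.05 0;0.6 0 0 0.05 0;0.6 0 0 0.05 0;0.6 0 0 0 0;0.6 0 0 0 0"

```text
t: 15.4
tool_pos: [470.5, 262.2, 224.4]
tcp_rot: [[-0.986, 0.167, 0.002], [0.167, 0.986, 0.001], [-0.002, 0.001, -1.0]]
ft_force: [-0.6, 0.4, -0.7]
opening: 68.1
```

```bash
python3 - <<'E'
from h import *
s=st()
snap('side','side7')
crop('side7',180,60,340,260,4,'side7c')
C=cloud('side7').reshape(-1,3);x,y,z=C.T
for c in ((471,262),):
    k=(np.hypot(x-c[0],y-c[1])<40)&(z>69)&(z<80)
    print('pot',cv2.minEnclosingCircle(C[k][:,:2].astype(np.float32)),k.sum())
E
```

```text
15.4 [470.5 262.2 224.4] [-0.6  0.4 -0.7] 68.1
pot ((469.827880859375, 260.65966796875), 24.617521286010742) 182
```

View pics/side7c.png

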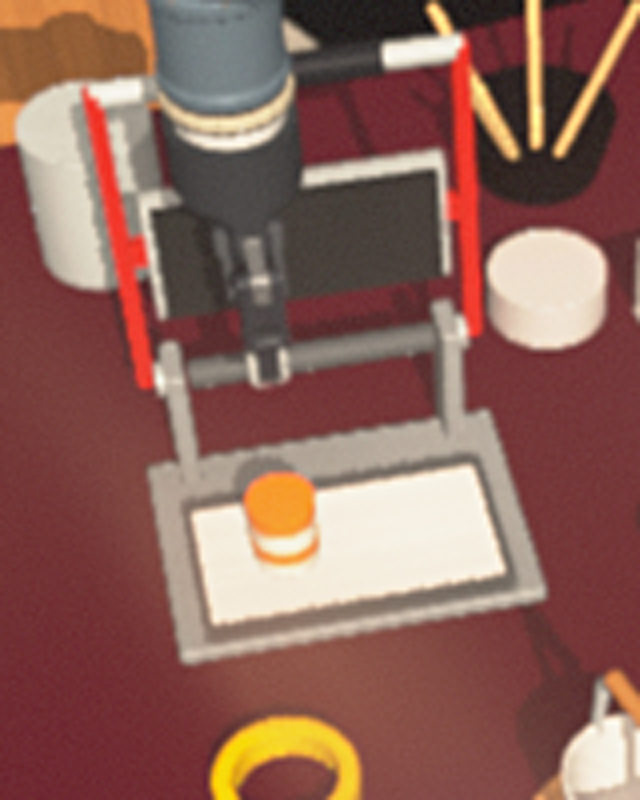

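View pics/side7.png

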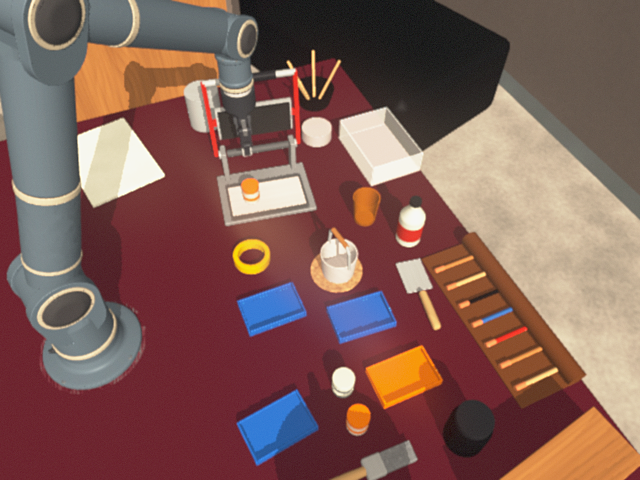

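>>> jog_arm --series "0.6 0 -0.0519 0 -0.0139;0.6 0 -0.0519 0 -0.0139;0.6 0 -0.0519 0 -0.0139;0.6 0 -0.0519 0 -0.0139;0.6 0 -0.0519 0 -0.0139;0.6 0 -0.0519 0 -0.0139;0.6 0 -0.0519 0 -0.0139;0.6 0 -0.0519 0 -0.0139;0.6 0 -0.0519 0 -0.0139;0.6 0 -0.0519 0 -0.0139;0.6 0 -0.0519 0 -0.0139;0.6 0 -0.0519 0 -0.0139;0.6 0 -0.0519 0 -0.0139;0.6 -0.002 -0.0519 0 -0.0139;0.6 -0.002 -0.0519 0 -0.0139;0.6 0 -0.0519 0 -0.0139;0.6 0 0 0 0;0.6 0 0 0 0;0.6 0 0 0 0"

```text
t: 17.35
tool_pos: [467.0, -400.3, 222.1]
tcp_rot: [[-0.65, 0.76, -0.002], [0.76, 0.65, 0.003], [0.003, 0.0, -1.0]]
ft_force: [0.4, 0.7, 0.0]
opening: 68.1
```

```bash
python3 - <<'E'
from h import *
s=st();print(s['tcp_rot'][:,1],s['joint_positions'])
snap('wrist','wrist8');snap('side','side8')
C=cloud('side8').reshape(-1,3);x,y,z=C.T
for c in ((468,-402),):
    k=(np.hypot(x-c[0],y-c[1])<45)&(z>51)&(z<62)
    print('pot',cv2.minEnclosingCircle(C[k][:,:2].astype(np.float32)),k.sum())
E
```

```text
17.35 [ 467.  -400.3  222.1] [0.4 0.7 0. ] 68.1
[7.60315553e-01 6.49553864e-01 1.92389420e-04] [32.662241   22.57736137  5.36077648 98.31914532 -2.44518424 59.39373716
 79.37426523]
pot ((467.25042724609375, -402.8644714355469), 24.063392639160156) 400
```

View pics/wrist8.png

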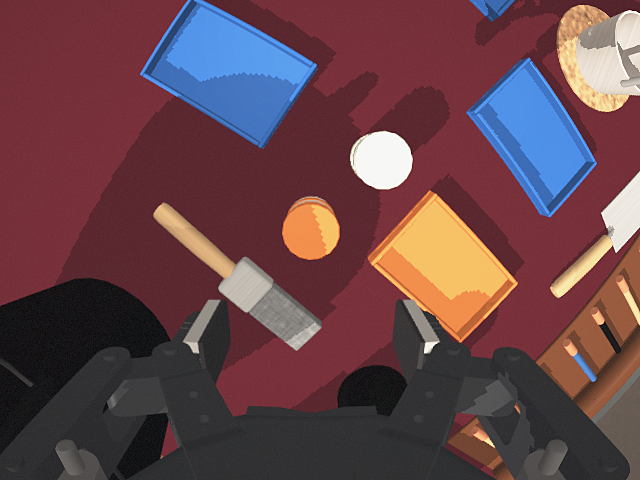

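View pics/side8.png

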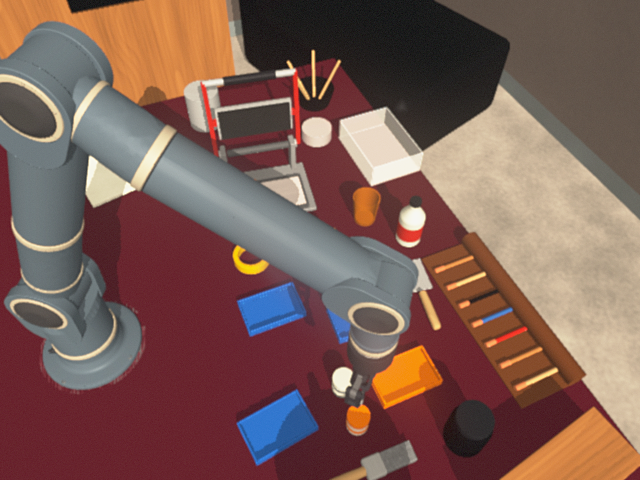

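>>> jog_arm --series "0.6 0.0005 -0.0025 -0.05 0;0.6 0 0 -0.05 0;0.6 0 0 -0.05 0;0.6 0 0 -0.05 0;0.6 0 0 -0.03 0;0.6 0 0 0 0;0.6 0 0 0 0;-1 0 0 0 0;-1 0 0 0 0;-1 0 0 0 0;-1 0 0 0 0;-1 0 0 0 0;-1 0 0 0 0;-1 0 0 0 0;-1 0 0 0.01 0;-1 0 0 0.03 0;-1 0 0 0.05 0;-1 0 0 0.05 0;-1 0 0 0.05 0;-1 0 0 0 0"

```text
t: 19.45
tool_pos: [470.0, -406.6, 198.6]
tcp_rot: [[-0.648, 0.762, 0.01], [0.762, 0.648, -0.008], [-0.012, 0.003, -1.0]]
ft_force: [1.0, -0.1, -0.3]
opening: 45.8
```

>>> jog_arm --series "-1 0 0 0 0;-1 0 0 0 0"

```text
t: 19.65
tool_pos: [466.5, -403.3, 190.3]
tcp_rot: [[-0.648, 0.762, -0.002], [0.762, 0.648, 0.002], [0.003, -0.0, -1.0]]
ft_force: [-0.3, 0.5, -1.9]
opening: 45.9
```

```bash
python3 - <<'E'
from h import *
s=st()
snap('wrist','wrist9');snap('side','side9');crop('side9',260,280,460,460,4,'side9c')
E
```

```text
19.65 [ 466.5 -403.3  190.3] [-0.3  0.5 -1.9] 45.9
```

View pics/wrist9.png

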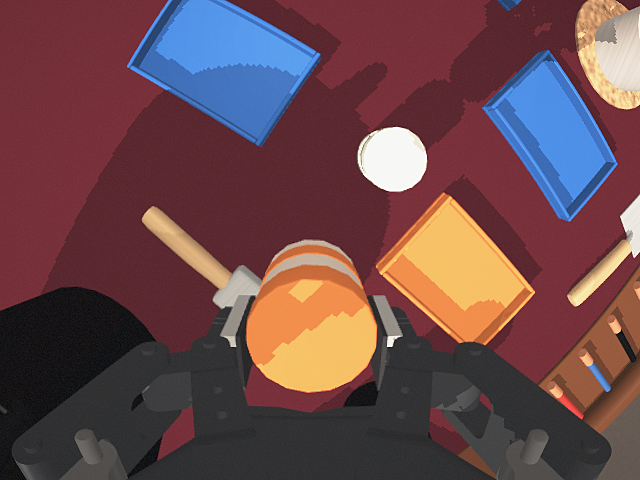

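View pics/side9c.png

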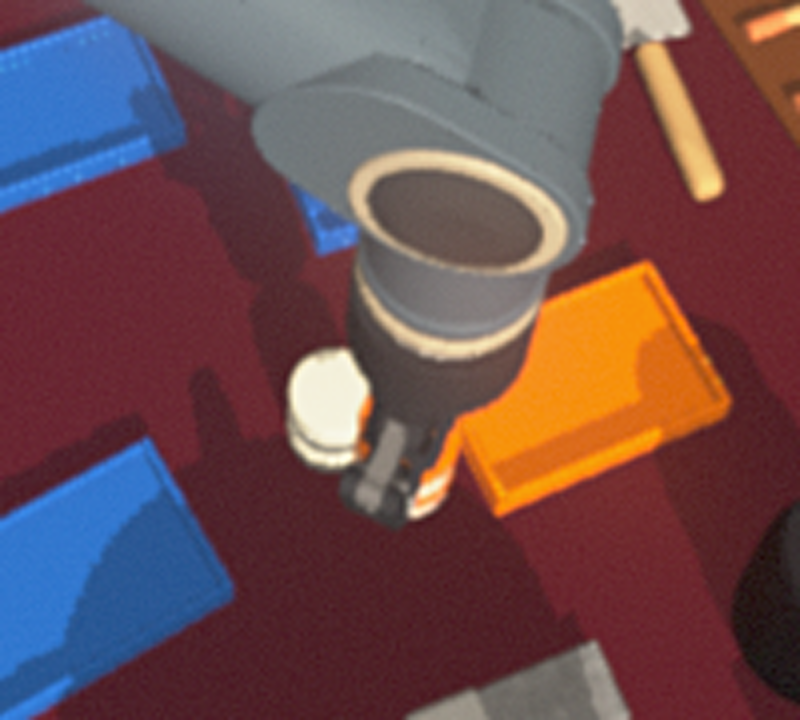

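>>> jog_arm --series "-1 0.0064 0.024 0 0.0139;-1 0.0064 0.048 0 0.0139;-1 0.0064 0.048 0 0.0139;-1 0.0064 0.048 0 0.0139;-1 0.0064 0.048 0 0.0139;-1 0.0064 0.048 0 0.0139;-1 0.0064 0.048 0 0.0139;-1 0.0064 0.048 0 0.0139;-1 0.0064 0.048 0 0.0139;-1 0.0064 0.048 0 0.0139;-1 0.0064 0.048 0 0.0139;-1 0.0064 0.048 0 0.0139;-1 0.0064 0.048 0 0.0139;-1 0.0064 0.048 0 0.0139;-1 0.0064 0.048 0 0.0139;-1 0.0064 0.048 0 0.0139;-1 0.0064 0.048 0 0;-1 0 0.024 0 0;-1 0 0 0 0;-1 0 0 0 0"

```text
t: 21.75
tool_pos: [553.3, 249.1, 190.6]
tcp_rot: [[-0.986, 0.164, -0.002], [0.164, 0.986, -0.001], [0.002, -0.001, -1.0]]
ft_force: [-0.2, -0.1, -1.5]
opening: 45.8
```

```bash
python3 - <<'E'
from h import *
s=st();print(s['tcp_rot'][:,1])
snap('side','sidea');crop('sidea',180,60,340,260,4,'sideac')
E
```

```text
21.75 [553.3 249.1 190.6] [-0.2 -0.1 -1.5] 45.8
[ 0.16385269  0.9864839  -0.00134892]
```

View pics/sideac.png

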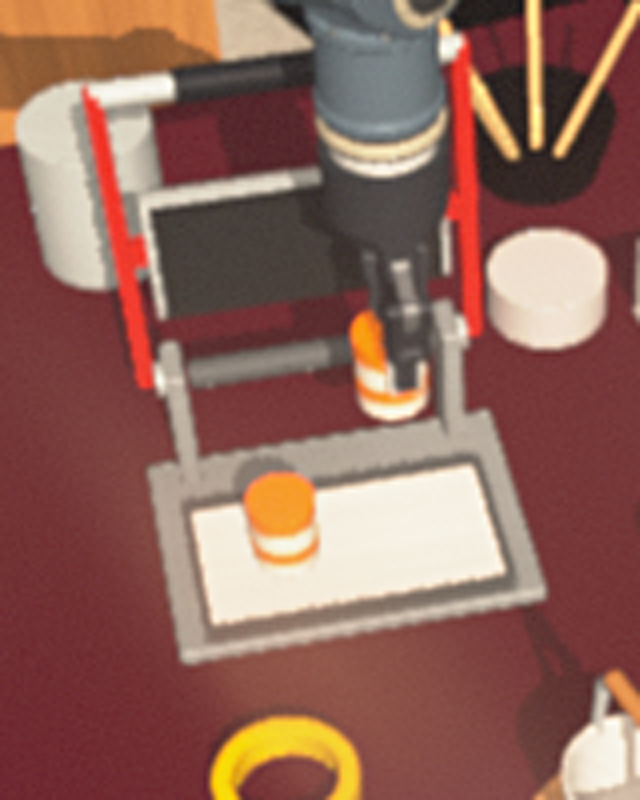

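>>> jog_arm --series "-1 0 0 -0.03 0;-1 0 0 -0.05 0;-1 0 0 -0.045 0;-1 0 0 -0.03 0;-1 0 0 -0.008 0;-1 0 0 0 0;-1 0 0 -0.003 0;-1 0 0 0 0;-1 0 0 -0.0015 0;-1 0 0 0 0"

```text
t: 22.8
tool_pos: [555.2, 247.7, 59.9]
tcp_rot: [[-0.986, 0.168, 0.001], [0.168, 0.986, -0.001], [-0.002, -0.001, -1.0]]
ft_force: [-3.7, -2.9, 12.0]
opening: 45.8
```

>>> jog_arm --series "-1 0 0 0.003 0;-1 0 0 0 0;0.6 0 0 0 0;0.6 0 0 0 0;0.6 0 0 0 0;0.6 0 0 0 0;0.6 0 0 0 0;0.6 0 0 0.02 0;0.6 0 0 0.04 0;0.6 0 0 0.05 0;0.6 0 0 0.05 0;0.6 0 0 0.05 0;0.6 0 0 0.05 0;0.6 0 0 0 0;0.6 0 0 0 0"

```text
t: 24.3
tool_pos: [554.7, 248.9, 270.1]
tcp_rot: [[-0.986, 0.166, 0.003], [0.166, 0.986, 0.001], [-0.003, 0.002, -1.0]]
ft_force: [0.3, 0.1, -0.9]
opening: 68.5
```

```bash
python3 - <<'E'
from h import *
s=st();print(s['tcp_rot'][:,1],s['joint_positions'])
snap('side','sideb');crop('sideb',180,60,340,260,4,'sidebc');snap('scene','sceneb')
snap('wrist','wristb')
C=cloud('sideb').reshape(-1,3);x,y,z=C.T
for c in ((471,262),(554,249)):
    k=(np.hypot(x-c[0],y-c[1])<40)&(z>69)&(z<80)
    print('pot',cv2.minEnclosingCircle(C[k][:,:2].astype(np.float32)),k.sum(),np.median(C[k],0))
for f in('sideb','sceneb'):
    C=cloud(f);p=load(f)['p'].astype(int);xyz=C
    k=(C[...,2]>295)&(C[...,2]<345)&(C[...,1]>330)&(abs(C[...,0]-530)<140)
    q=C[k];print(f,len(q))
    if len(q):
        for a in range(410,660,25):
            t=q[abs(q[:,0]-a)<12]
            if len(t)>3: print(a,np.round(np.median(t,0)),np.round(t.max(0)[2]))
E
```

```text
24.3 [554.7 248.9 270.1] [ 0.3  0.1 -0.9] 68.5
[0.16628742 0.98607546 0.00191649] [-15.66269059  20.43988987 -16.40748487  95.33494024   6.27844946
  64.92788666  46.69010239]
pot ((451.1082763671875, 245.87551879882812), 23.44964599609375) 131 [452.24869034 247.33761682  72.75753069]
pot ((550.3162231445312, 246.25978088378906), 24.613677978515625) 174 [549.73013944 244.8410983   72.83452196]
sideb 570
410 [417. 391. 312.] 323.0
435 [435. 390. 318.] 324.0
460 [461. 385. 319.] 328.0
485 [485. 378. 320.] 327.0
510 [510. 374. 320.] 330.0
535 [535. 370. 320.] 327.0
560 [549. 369. 320.] 326.0
635 [640. 353. 312.] 326.0
sceneb 1505
410 [ 410. 1421.  318.] 344.0
435 [ 435. 1418.  321.] 345.0
460 [ 460. 1421.  320.] 345.0
485 [ 484. 1424.  323.] 345.0
510 [ 511. 1417.  320.] 344.0
535 [ 534. 1418.  320.] 345.0
560 [ 561. 1414.  320.] 345.0
585 [ 585. 1411.  320.] 345.0
610 [ 609. 1413.  319.] 345.0
635 [ 636. 1414.  318.] 345.0
```

View pics/sidebc.png

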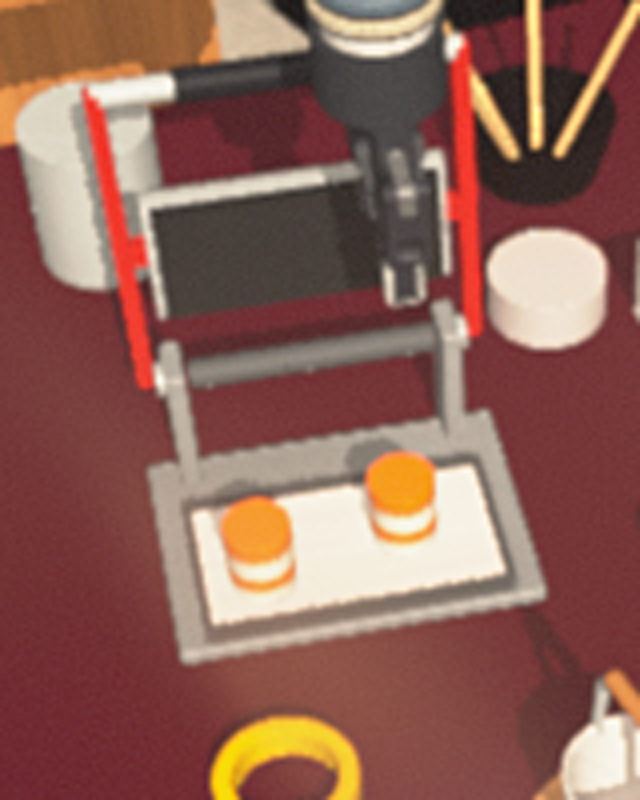

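View pics/sceneb.png

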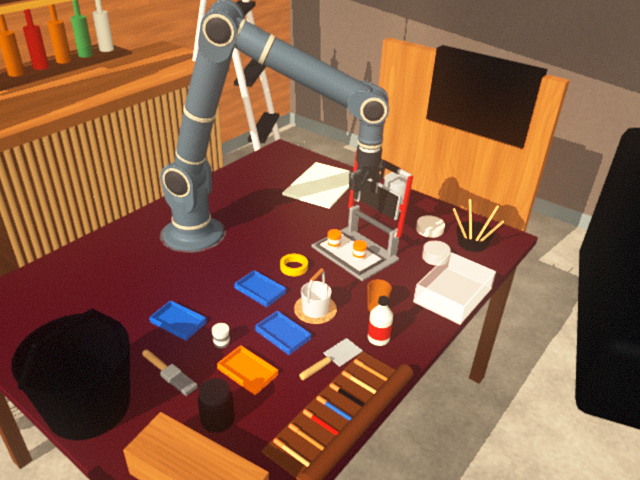

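View pics/wristb.png

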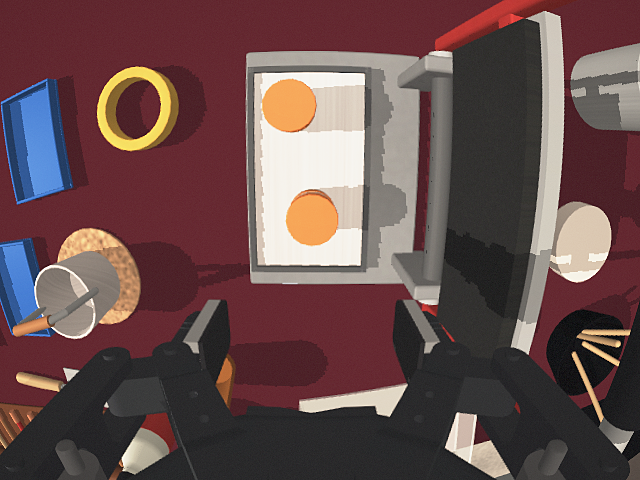

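>>> jog_arm --series "0.6 0 0 0.045 0;0.6 0 0 0.045 0;0.6 0 0 0.035 0;0.6 -0.006 0.035 0 0;0.6 -0.006 0.04 0 0;0.6 -0.006 0.04 0 0;0.6 -0.0085 0.046 0 0;0.6 0 0 0 0;0.6 0 0 0 0;0.6 0 0 0 0"

```text
t: 25.45
tool_pos: [533.8, 376.1, 366.9]
tcp_rot: [[-0.986, 0.168, -0.001], [0.168, 0.986, -0.002], [0.001, -0.002, -1.0]]
ft_force: [-0.3, -0.3, -0.3]
opening: 68.3
```

```bash
python3 - <<'E'
from h import *
s=st();print(s['tcp_rot'][:,1])
snap('wrist','wristc');snap('side','sidec');crop('sidec',170,20,350,220,3,'sidecc')
E
```

```text
25.45 [533.8 376.1 366.9] [-0.3 -0.3 -0.3] 68.3
[ 0.16794527  0.98579404 -0.00212034]
```

View pics/wristc.png

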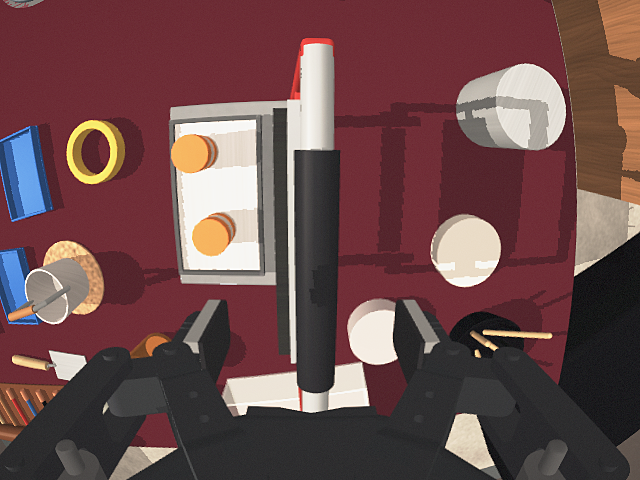

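View pics/sidecc.png

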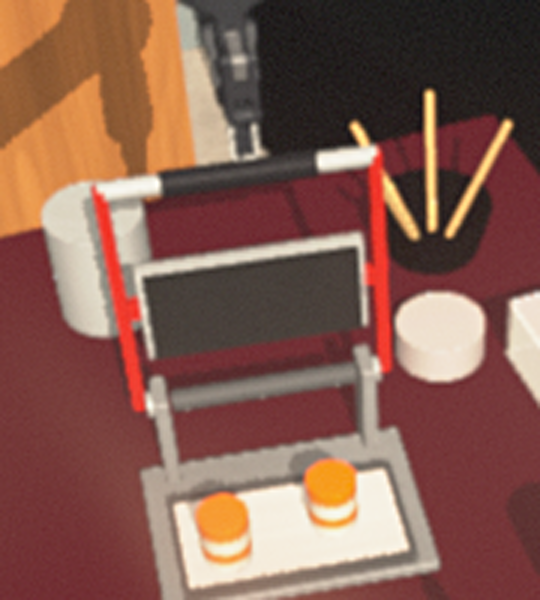

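>>> jog_arm --series "0.6 0.0005 0.0025 -0.03 0;0.6 0 0 -0.03 0;0.6 0 0 -0.009 0;0.6 0 0 0 0;0.6 0 0 0 0;-1 0 0 0 0;-1 0 0 0 0;-1 0 0 0 0;-1 0 0 0 0;-1 0 0 0 0;-1 0 0 0 0;-1 0 0 0 0;-1 0 0 0 0" --force 25

```text
t: 26.85
tool_pos: [533.7, 379.1, 313.5]
tcp_rot: [[-0.986, 0.167, 0.0], [0.167, 0.986, -0.0], [-0.0, -0.0, -1.0]]
ft_force: [-1.6, -3.2, 5.9]
opening: 20.7
```

```bash
python3 - <<'E'
from h import *
s=st()
ey=np.array([.168,.986])
N=16
prev=None
for i in range(N+1):
    a=1.65*i/N-.08
    p=np.array([*(-220*np.sin(a)*ey),220*np.cos(a)])
    if prev is not None: print(i,np.round((p-prev)/800,4))
    prev=p
E
```

```text
26.85 [533.7 379.1 313.5] [-1.6 -3.2  5.9] 20.7
1 [-0.0048 -0.0279  0.0008]
2 [-0.0047 -0.0279 -0.0021]
3 [-0.0047 -0.0275 -0.005 ]
4 [-0.0046 -0.0269 -0.0079]
5 [-0.0044 -0.0259 -0.0106]
6 [-0.0042 -0.0247 -0.0133]
7 [-0.004  -0.0232 -0.0158]
8 [-0.0037 -0.0215 -0.0181]
9 [-0.0033 -0.0195 -0.0203]
10 [-0.003  -0.0174 -0.0222]
11 [-0.0026 -0.015  -0.0239]
12 [-0.0021 -0.0125 -0.0253]
13 [-0.0017 -0.0099 -0.0265]
14 [-0.0012 -0.0071 -0.0274]
15 [-0.0007 -0.0043 -0.028 ]
16 [-0.0002 -0.0015 -0.0283]
```

>>> jog_arm --series "-1 -0.0024 -0.014 0.0005 0;-1 -0.0024 -0.014 0.0003 0;-1 -0.0024 -0.014 -0.0007 0;-1 -0.0023 -0.0139 -0.0014 0;-1 -0.0047 -0.0275 -0.005 0;-1 0 0 0 0"

```text
t: 27.45
tool_pos: [521.7, 309.8, 307.5]
tcp_rot: [[-0.986, 0.17, -0.002], [0.17, 0.986, -0.002], [0.001, -0.002, -1.0]]
ft_force: [-1.6, 2.1, 5.1]
opening: 21.1
```

Tracking well; continue along the arc.

>>> jog_arm --series "-1 -0.0046 -0.0269 -0.0079 0;-1 -0.0044 -0.0259 -0.0106 0;-1 -0.0042 -0.0247 -0.0133 0;-1 -0.004 -0.0232 -0.0158 0;-1 -0.0037 -0.0215 -0.0181 0;-1 0 0 0 0"

```text
t: 28.05
tool_pos: [504.9, 213.6, 253.1]
tcp_rot: [[-0.986, 0.168, -0.002], [0.168, 0.986, -0.0], [0.002, -0.001, -1.0]]
ft_force: [2.6, 3.9, 0.1]
opening: 21.1
```

```bash
python3 - <<'E'
from h import *
s=st();snap('side','sided');crop('sided',170,20,370,220,3,'sidedc')
E
```

```text
28.05 [504.9 213.6 253.1] [2.6 3.9 0.1] 21.1
```

View pics/sidedc.png

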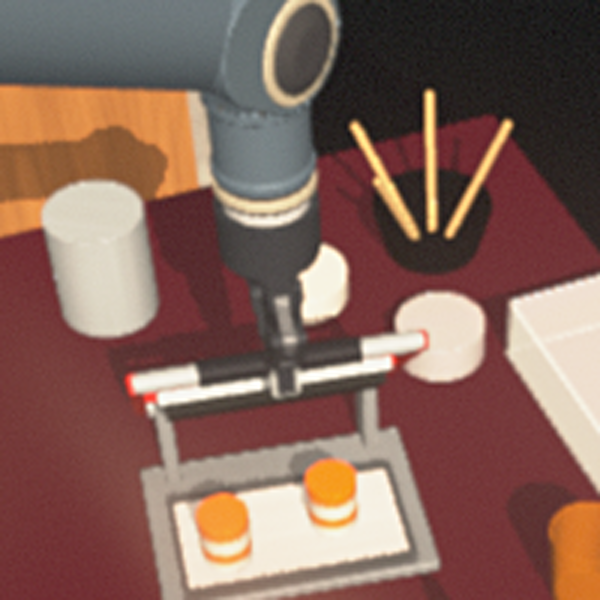

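>>> jog_arm --series "-1 -0.0033 -0.0195 -0.0203 0;-1 -0.003 -0.0174 -0.0222 0;-1 -0.0026 -0.015 -0.0239 0;-1 -0.0021 -0.0125 -0.0253 0;-1 -0.0017 -0.0099 -0.0265 0;-1 -0.0012 -0.0071 -0.0274 0;-1 0 0 0 0"

```text
t: 28.8
tool_pos: [494.0, 150.2, 137.2]
tcp_rot: [[-0.986, 0.166, -0.002], [0.166, 0.986, -0.0], [0.002, -0.0, -1.0]]
ft_force: [1.3, 3.5, 4.8]
opening: 21.0
```

>>> jog_arm --series "-1 -0.0004 -0.0026 -0.014 0;-1 -0.0003 -0.0017 -0.014 0;-1 -0.0001 -0.001 -0.014 0;-1 0 -0.0003 -0.005 0;-1 0 0 -0.002 0;-1 0 0 0 0;-1 0 0 0 0"

```text
t: 29.5
tool_pos: [493.0, 144.8, 99.9]
tcp_rot: [[-0.986, 0.166, -0.003], [0.166, 0.986, -0.002], [0.002, -0.003, -1.0]]
ft_force: [-2.2, -1.5, 6.9]
opening: 20.8
```

```bash
python3 - <<'E'
from h import *
s=st();snap('side','sidee');crop('sidee',170,60,370,260,3,'sideec')
E
```

```text
29.5 [493.  144.8  99.9] [-2.2 -1.5  6.9] 20.8
```

View pics/sideec.png

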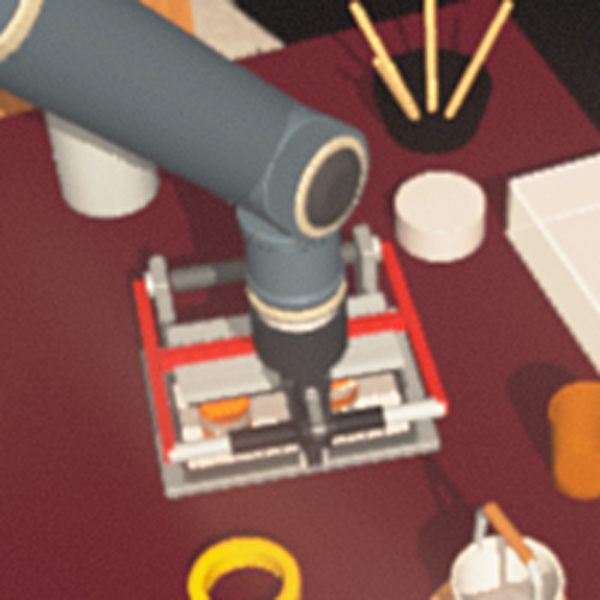

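>>> jog_arm --series "-1 0 0 -0.0035 0;-1 0 0 0 0;-1 0 0 -0.0025 0;-1 0 0 0 0;-1 0 0 0 0"

```text
t: 30.05
tool_pos: [493.0, 144.5, 95.1]
tcp_rot: [[-0.986, 0.166, -0.003], [0.166, 0.986, -0.003], [0.002, -0.003, -1.0]]
ft_force: [-2.3, -0.9, 8.6]
opening: 21.1
```

>>> jog_arm --series "-1 0 0 -0.0025 0;-1 0 0 0 0;-1 0 0 -0.0025 0;-1 0 0 0 0;-1 0 0 0 0"

```text
t: 30.55
tool_pos: [493.0, 144.3, 91.1]
tcp_rot: [[-0.986, 0.166, -0.003], [0.166, 0.986, -0.003], [0.002, -0.003, -1.0]]
ft_force: [-1.6, -1.2, 6.6]
opening: 20.9
```

>>> jog_arm --series "-1 0 0 -0.0025 0;-1 0 0 0 0;-1 0 0 -0.0025 0;-1 0 0 0 0;-1 0 0 0 0" --force 60

```text
t: 31.05
tool_pos: [493.0, 144.3, 87.2]
tcp_rot: [[-0.986, 0.167, -0.003], [0.167, 0.986, -0.003], [0.002, -0.003, -1.0]]
ft_force: [-2.0, -1.2, 8.9]
opening: 20.4
```

```bash
python3 - <<'E'
from h import *
s=st();snap('side','sidef');crop('sidef',200,120,330,230,6,'sidefc')
C=cloud('sidef').reshape(-1,3);p=load('sidef')['p'].reshape(-1,3).astype(int)
x,y,z=C.T
k=(p[:,0]>150)&(p[:,1]<70)&(p[:,2]<70)&(abs(x-510)<150)&(y>100)&(y<380)&(z>40)
q=C[k]; H=np.array([530.6,360.4]);ey=np.array([.168,.986])
t=(H-q[:,:2])@ey
for a in range(0,230,30):
    m=abs(t-a)<15; 
    if m.sum()>3: print(a,m.sum(),np.round(np.median(q[m],0),1),np.round(np.percentile(q[m][:,2],[10,90]),1))
E
```

```text
31.05 [493.  144.3  87.2] [-2.  -1.2  8.9] 20.4
0 17 [417.8 368.6 102.8] [100.3 105.2]
30 64 [629.6 325.2 102.3] [ 99.  105.2]
60 66 [519.3 300.9 103.4] [100.5 105.9]
90 97 [583.5 262.5 102.9] [100.5 106.2]
120 163 [580.2 240.9 103.2] [100.1 106. ]
150 37 [615.9 192.3 104.5] [101.7 107.6]
180 37 [609.6 164.7 105.7] [102.2 107.4]
210 35 [605.  141.4 106. ] [103.4 109.1]
```

View pics/sidefc.png

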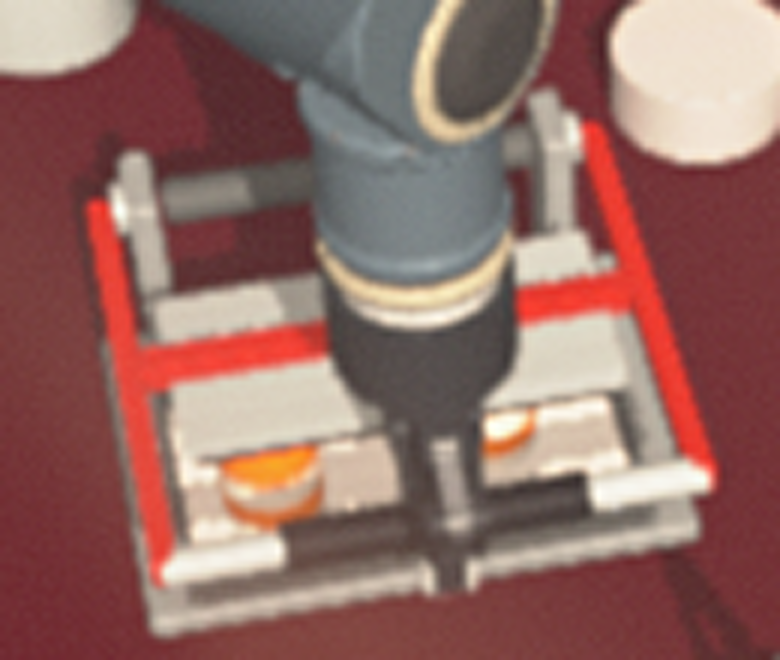

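>>> jog_arm --series "-1 0 0 -0.0025 0;-1 0 0 0 0;-1 0 0 -0.0025 0;-1 0 0 0 0;-1 0 0 0 0"

```text
t: 31.6
tool_pos: [493.0, 144.3, 83.3]
tcp_rot: [[-0.986, 0.166, -0.003], [0.166, 0.986, -0.003], [0.002, -0.004, -1.0]]
ft_force: [-2.6, -1.7, 9.0]
opening: 20.9
```

```bash
python3 - <<'E'
from h import *
s=st();snap('side','sideg')
for f in ('sideg','sidef','sidee'):
    C=cloud(f).reshape(-1,3);p=load(f)['p'].reshape(-1,3).astype(int)
    x,y,z=C.T
    k=(p[:,0]>150)&(p[:,1]<70)&(p[:,2]<70)&(abs(x-510)<150)&(y>100)&(y<380)&(z>40)
    q=C[k]; H=np.array([530.6,360.4]);ey=np.array([.168,.986])
    t=(H-q[:,:2])@ey
    print(f,np.polyfit(t,q[:,2],1))
E
```

```text
31.6 [493.  144.3  83.3] [-2.6 -1.7  9. ] 20.9
sideg [7.14865431e-03 1.01383515e+02]
sidef [1.80921214e-02 1.01608513e+02]
sidee [9.35571688e-02 1.00063739e+02]
```

>>> jog_arm --series "-1 0 0 -0.0025 0;-1 0 0 0 0;-1 0 0 -0.0025 0;-1 0 0 0 0;-1 0 0 0 0"

```text
t: 32.15
tool_pos: [493.0, 144.3, 81.2]
tcp_rot: [[-0.986, 0.167, -0.002], [0.167, 0.986, -0.004], [0.002, -0.004, -1.0]]
ft_force: [-8.1, -3.9, 24.7]
opening: 20.3
```

```bash
python3 - <<'E'
from h import *
s=st();snap('side','sideh')
for f in ('sideh','sideg','sidef','sidee'):
    C=cloud(f).reshape(-1,3);p=load(f)['p'].reshape(-1,3).astype(int)
    x,y,z=C.T
    k=(p[:,0]>150)&(p[:,1]<70)&(p[:,2]<70)&(abs(x-510)<150)&(y>100)&(y<380)&(z>40)
    q=C[k]; H=np.array([530.6,360.4]);ey=np.array([.168,.986])
    t=(H-q[:,:2])@ey
    print(f,np.polyfit(t,q[:,2],1))
E
```

```text
32.15 [493.  144.3  81.2] [-8.1 -3.9 24.7] 20.3
sideh [-5.46351983e-03  1.01509392e+02]
sideg [7.14865431e-03 1.01383515e+02]
sidef [1.80921214e-02 1.01608513e+02]
sidee [9.35571688e-02 1.00063739e+02]
```

>>> jog_arm --series "-1 0 0 -0.001 0;-1 0 0 0 0;-1 0 0 0 0;-1 0 0 0.005 0;-1 0.0001 0.0005 0.01 0;-1 0.0001 0.001 0.014 0;-1 0.0003 0.0017 0.014 0;-1 0.0004 0.0026 0.014 0;-1 0 0 0 0"

```text
t: 33.1
tool_pos: [493.5, 147.7, 124.5]
tcp_rot: [[-0.986, 0.167, -0.003], [0.167, 0.986, -0.004], [0.002, -0.005, -1.0]]
ft_force: [-3.1, -5.8, 3.1]
opening: 20.5
```

```bash
python3 - <<'E'
import numpy as np
ey=np.array([.168,.986]);prev=None
A=np.linspace(.2,1.65,16)
for a in A:
    p=np.array([*(-220*np.cos(a)*ey),220*np.sin(a)])
    if prev is not None: print(np.round((p-prev)/800,4),end=';')
    prev=p
E
```

```text
[0.0011 0.0064 0.0258];[0.0015 0.0089 0.025 ];[0.0019 0.0112 0.024 ];[0.0023 0.0134 0.0228];[0.0026 0.0155 0.0214];[0.003  0.0175 0.0198];[0.0033 0.0193 0.018 ];[0.0036 0.0209 0.016 ];[0.0038 0.0223 0.0139];[0.004  0.0236 0.0116];[0.0042 0.0246 0.0093];[0.0043 0.0253 0.0068];[0.0044 0.0259 0.0043];[0.0045 0.0261 0.0017];[ 0.0045  0.0262 -0.0008];
```

>>> jog_arm --series "-1 0.0011 0.0064 0.0258 0;-1 0.0015 0.0089 0.025 0;-1 0.0019 0.0112 0.024 0;-1 0.0023 0.0134 0.0228 0;-1 0.0026 0.0155 0.0214 0;-1 0.003 0.0175 0.0198 0;-1 0.0033 0.0193 0.018 0;-1 0 0 0 0"

```text
t: 33.9
tool_pos: [505.6, 215.6, 253.9]
tcp_rot: [[-0.986, 0.169, -0.005], [0.169, 0.985, -0.017], [0.003, -0.018, -1.0]]
ft_force: [-15.9, -24.7, 32.1]
opening: 20.2
```

```bash
python3 - <<'E'
from h import *
s=st();snap('side','sidei');crop('sidei',170,20,370,220,3,'sideic')
E
```

```text
33.9 [505.6 215.6 253.9] [-15.9 -24.7  32.1] 20.2
```

View pics/sideic.png

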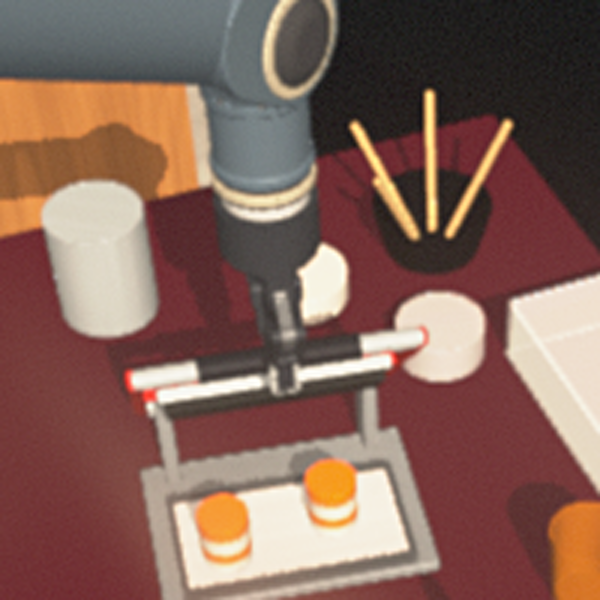

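>>> jog_arm --series "-0.3 0 0 0 0;-0.3 0 0 0 0;-0.3 0 0 0 0;-0.3 0 0 0 0" --force 25

```text
t: 34.35
tool_pos: [507.0, 225.3, 249.0]
tcp_rot: [[-0.986, 0.165, 0.0], [0.165, 0.986, 0.002], [0.0, 0.002, -1.0]]
ft_force: [0.5, 2.3, 1.2]
opening: 29.9
```

```bash
python3 - <<'E'
from h import *
s=st();snap('side','sidej');crop('sidej',210,100,330,180,6,'sidejc')
E
```

```text
34.35 [507.  225.3 249. ] [0.5 2.3 1.2] 29.9
```

View pics/sidejc.png

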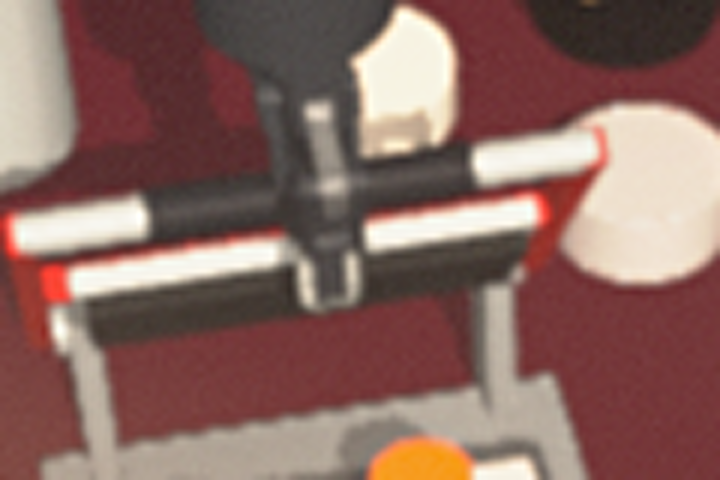

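>>> jog_arm --series "-0.3 0.0036 0.0209 0.018 0;-0.3 0.0038 0.0223 0.015 0;-0.3 0.004 0.0236 0.0125 0;-0.3 0.0042 0.0246 0.01 0;-0.3 0 0 0 0"

```text
t: 34.9
tool_pos: [519.6, 300.5, 293.8]
tcp_rot: [[-0.987, 0.162, 0.001], [0.162, 0.987, 0.003], [-0.001, 0.003, -1.0]]
ft_force: [1.4, 2.5, 1.4]
opening: 30.2
```

>>> jog_arm --series "-0.3 0.0043 0.0253 0.0075 0;-0.3 0.0044 0.0259 0.005 0;-0.3 0.004 0.02 0.0017 0;-0.3 0.003 0.015 0 0;-0.3 0 0 0 0;-0.3 0 0 0 0"

```text
t: 35.5
tool_pos: [531.5, 366.0, 304.0]
tcp_rot: [[-0.986, 0.166, -0.002], [0.166, 0.986, -0.0], [0.002, -0.001, -1.0]]
ft_force: [-0.2, 1.4, -0.4]
opening: 30.5
```

```bash
python3 - <<'E'
from h import *
s=st();snap('side','sidek');crop('sidek',170,20,370,220,3,'sidekc')
E
```

```text
35.5 [531.5 366.  304. ] [-0.2  1.4 -0.4] 30.5
```

View pics/sidekc.png

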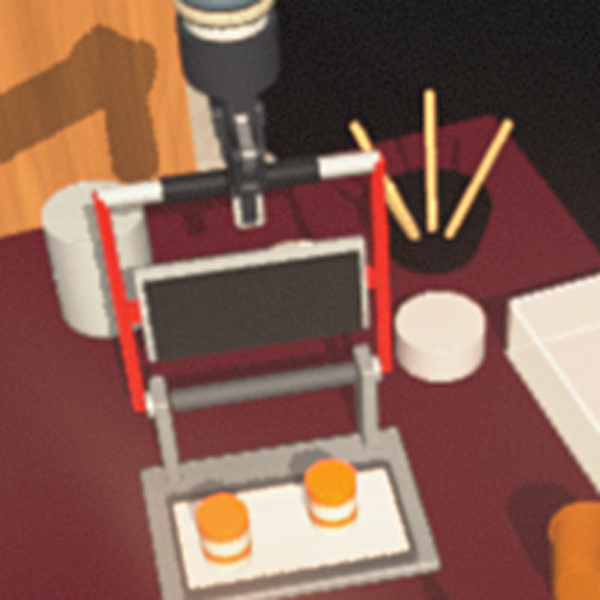

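>>> jog_arm --series "-0.3 0.0013 0.0075 0 0;-0.3 0.001 0.006 0 0;-0.3 0 0 0 0;0.2 0 0 0 0;0.6 0 0 0 0;0.6 0 0 0 0;0.6 0 0 0 0;0.6 0 0 0 0;0.6 0 0 0.03 0;0.6 0 0 0.03 0;0.6 0 0 0.03 0;0.6 0 0 0 0;0.6 0 0 0 0"

```text
t: 36.85
tool_pos: [533.9, 376.7, 376.8]
tcp_rot: [[-0.986, 0.166, 0.001], [0.166, 0.986, 0.0], [-0.0, 0.0, -1.0]]
ft_force: [-0.2, -0.7, -0.4]
opening: 67.9
```

```bash
python3 - <<'E'
from h import *
s=st();snap('side','sidel');crop('sidel',170,20,370,220,3,'sidelc')
C=cloud('sidel').reshape(-1,3);x,y,z=C.T
for c in ((453,247),(552,247)):
    k=(np.hypot(x-c[0],y-c[1])<35)&(z>69)&(z<80)
    print('pot',cv2.minEnclosingCircle(C[k][:,:2].astype(np.float32)),k.sum())
C=cloud('sidel')
k=(C[...,2]>295)&(C[...,2]<345)&(C[...,1]>330)&(abs(C[...,0]-530)<140)
q=C[k]
for a in range(410,660,25):
    t=q[abs(q[:,0]-a)<12]
    if len(t)>3: print(a,np.round(np.median(t,0)))
E
```

```text
36.85 [533.9 376.7 376.8] [-0.2 -0.7 -0.4] 67.9
pot ((446.0928039550781, 244.0203399658203), 24.785932540893555) 186
pot ((548.8430786132812, 245.47608947753906), 25.959569931030273) 176
410 [418. 391. 310.]
435 [435. 389. 318.]
460 [461. 384. 318.]
485 [484. 378. 320.]
510 [510. 374. 321.]
535 [535. 370. 320.]
560 [560. 366. 321.]
585 [584. 362. 320.]
610 [611. 360. 318.]
635 [638. 354. 315.]
```

View pics/sidelc.png

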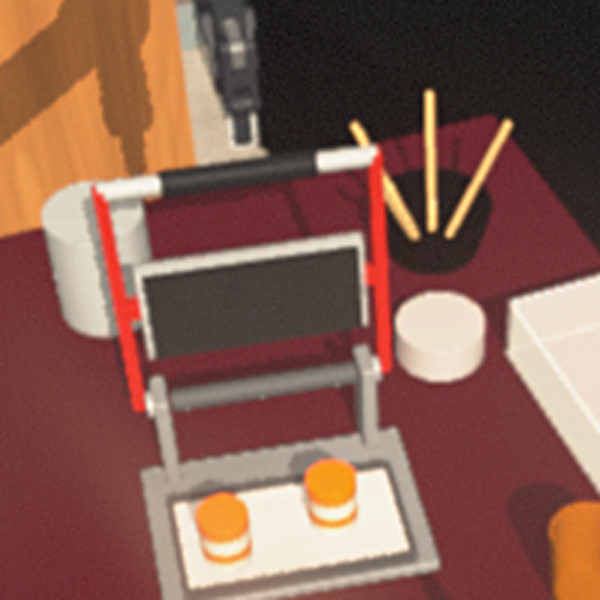

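>>> jog_arm --series "0.6 0.005 -0.04 0 0;0.6 0.006 -0.04 0 0;0.6 0.006 -0.042 -0.02 0;0.6 0.005 -0.04 -0.05 0;0.6 0 0 -0.05 0;0.6 0 0 -0.03 0;0.6 0 0 0 0;0.6 0 0 0 0"

```text
t: 37.7
tool_pos: [551.3, 248.1, 257.4]
tcp_rot: [[-0.986, 0.166, -0.001], [0.166, 0.986, -0.0], [0.001, -0.0, -1.0]]
ft_force: [-0.2, 0.9, 0.8]
opening: 68.2
```

```bash
python3 - <<'E'
from h import *
s=st();snap('wrist','wristm');snap('scene','scenem')
print(ray('sidel',244,191,73),ray('sidel',280,179.7,73))
for f in('sidel','scenem'):
    C=cloud(f);p=load(f)['p'];h=cv2.cvtColor(p,cv2.COLOR_RGB2HSV)
    m=(h[...,0]>5)&(h[...,0]<22)&(h[...,1]>150)&(h[...,2]>150)
    for c in ((450,246),(551,247)):
        k=m&(np.hypot(C[...,0]-c[0],C[...,1]-c[1])<40)&(C[...,2]>70)&(C[...,2]<78)
        q=C[k][:,:2];print(f,(q.max(0)+q.min(0))/2,np.ptp(q,0),k.sum())
E
```

```text
37.7 [551.3 248.1 257.4] [-0.2  0.9  0.8] 68.2
[448.98125089 244.17007892  73.        ] [550.68006192 245.59846042  73.        ]
sidel [446.89693837 244.27463035] [43.54246048 47.60473059] 156
sidel [550.04102605 245.71100834] [46.34581578 50.04111751] 156
scenem [447.73063087 244.20855619] [45.82345244 46.85988896] 75
scenem [551.4727729  243.01528903] [45.69242495 48.94216333] 75
```

View pics/wristm.png

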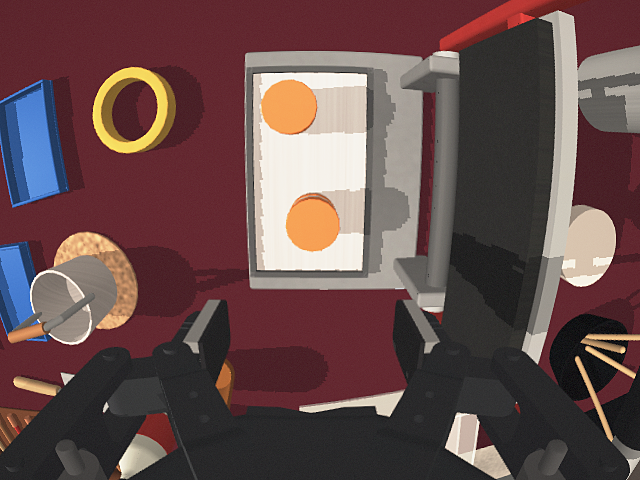

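>>> jog_arm --series "0.6 0 -0.003 -0.05 0;0.6 0 0 -0.05 0;0.6 0 0 -0.05 0;0.6 0 0 -0.05 0;0.6 0 0 -0.04 0;0.6 0 0 -0.009 0;0.6 0 0 0 0;0.6 0 0 0 0;-1 0 0 0 0;-1 0 0 0 0;-1 0 0 0 0;-1 0 0 0 0;-1 0 0 0 0;-1 0 0 0 0;-1 0 0 0 0" --force 40

```text
t: 39.3
tool_pos: [552.9, 246.4, 60.9]
tcp_rot: [[-0.986, 0.166, 0.004], [0.166, 0.986, 0.002], [-0.003, 0.003, -1.0]]
ft_force: [0.2, 0.0, 6.8]
opening: 45.6
```

```bash
crop=1; python3 - <<'E'
from h import *
s=st();crop('side4',340,320,460,420,6,'trayc')
E
```

```text
39.3 [552.9 246.4  60.9] [0.2 0.  6.8] 45.6
```

View pics/trayc.png

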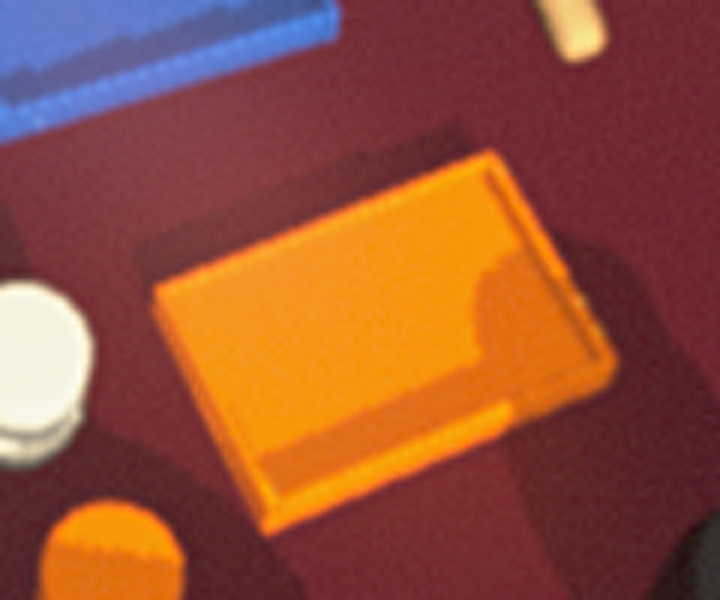

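```bash
python3 - <<'E'
from h import *
c=[ray('side4',340+u/6,320+v/6,20)[:2] for u,v in ((155,290),(492,152),(617,355),(266,512))]
print(np.round(c,1),np.mean(c,0))
for a,b in((0,1),(3,2),(3,0),(2,1)): d=c[b]-c[a];print(np.linalg.norm(d),np.degrees(np.arctan2(d[1],d[0])))
for u,v in ((196,306),(235,272),(237,390),(152,280)): pass
print([wray('wrist8',u,v,20)[:2] for u,v in ((433,191),(516,283),(368,262),(460,340))])
E
```

```text
[[ 535.6 -306.4]
 [ 675.8 -307.4]
 [ 676.6 -394.2]
 [ 534.3 -394.8]] [ 605.58746377 -350.67383156]
140.1443188762598 -0.4054220806621386
142.30091089299603 0.23488247388289044
88.39685697236231 89.14964841928885
86.81625068919251 90.55901113969502
[array([ 532.44803477, -304.33939723]), array([ 673.02426366, -306.97771075]), array([ 531.84861385, -394.34857519]), array([ 671.11954589, -392.99999159])]
```

>>> jog_arm --series "-1 0 0 0.02 0;-1 0 0 0.04 0;-1 0 0 0.05 0;-1 0 0 0.05 0;-1 0 0 0.05 0;-1 0 0 0.04 0;-1 0 0 0 0;-1 0 0 0 0"

```text
t: 40.1
tool_pos: [551.3, 245.4, 259.9]
tcp_rot: [[-0.986, 0.166, 0.002], [0.166, 0.986, 0.001], [-0.002, 0.001, -1.0]]
ft_force: [0.0, -0.2, -1.7]
opening: 45.6
```

>>> jog_arm --series "-1 0.007 -0.025 0 0;-1 0.007 -0.048 0 0;-1 0.007 -0.048 0 0;-1 0.007 -0.048 0 0;-1 0.007 -0.048 0 0;-1 0.007 -0.048 0 0;-1 0.007 -0.048 0 0.01;-1 0.007 -0.048 0 0.01;-1 0.007 -0.048 0 0.01;-1 0.007 -0.048 0 0.01;-1 0.007 -0.048 0 0.01;-1 0.007 -0.048 0 0;-1 0.007 -0.048 0 0;-1 0.007 -0.048 0 0;-1 0.007 -0.048 0 0;-1 0 -0.045 0 0;-1 0 0 0 0;-1 0 0 0 0;-1 0 0 0 0"

```text
t: 42.0
tool_pos: [635.3, -346.2, 257.1]
tcp_rot: [[-1.0, 0.008, -0.002], [0.008, 1.0, 0.003], [0.002, 0.002, -1.0]]
ft_force: [0.8, 0.4, -1.0]
opening: 45.9
```

```bash
python3 - <<'E'
from h import *
s=st();print(s['tcp_rot'][:,1],s['joint_positions']);snap('side','siden')
E
```

```text
42.0 [ 635.3 -346.2  257.1] [ 0.8  0.4 -1. ] 45.9
[0.00830824 0.99996239 0.00248864] [ 29.2595048   31.38835628  -6.28602399  79.33775254   3.39751401
  69.62421957 112.21828838]
```

View pics/siden.png

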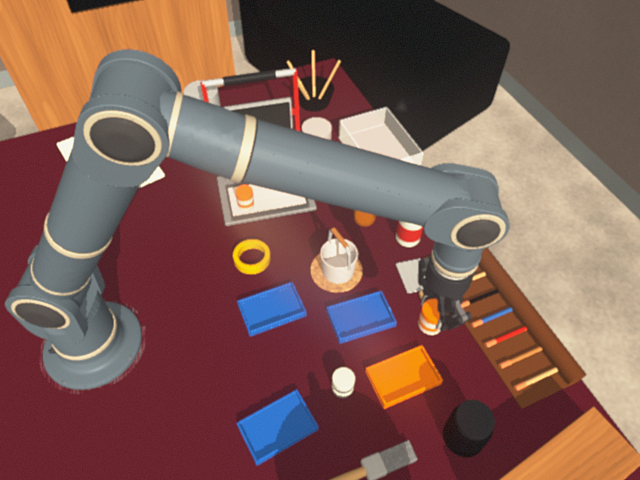

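>>> jog_arm --series "-1 0.002 -0.005 -0.05 0;-1 0 0 -0.05 0;-1 0 0 -0.05 0;-1 0 0 -0.05 0;-1 0 0 -0.04 0;-1 0 0 -0.02 0;-1 0 0 0 0;-1 0 0 0 0"

```text
t: 42.85
tool_pos: [638.2, -351.7, 51.7]
tcp_rot: [[-1.0, 0.009, 0.002], [0.009, 1.0, -0.001], [-0.002, -0.001, -1.0]]
ft_force: [0.1, -0.2, -1.0]
opening: 46.2
```

>>> jog_arm --series "-1 0 0 -0.003 0;-1 0 0 0 0;-1 0 0 -0.002 0;-1 0 0 0 0;-1 0 0 0 0"

```text
t: 43.35
tool_pos: [637.0, -352.1, 46.6]
tcp_rot: [[-1.0, 0.01, 0.0], [0.01, 1.0, 0.0], [-0.0, 0.0, -1.0]]
ft_force: [-0.0, -0.8, -1.2]
opening: 45.6
```

>>> jog_arm --series "-1 0 0 -0.0015 0;-1 0 0 0 0;-1 0 0 -0.0015 0;-1 0 0 0 0;-1 0 0 0 0"

```text
t: 43.85
tool_pos: [637.4, -352.3, 46.1]
tcp_rot: [[-1.0, 0.01, 0.001], [0.01, 1.0, -0.0], [-0.001, -0.0, -1.0]]
ft_force: [-2.9, 2.1, 9.0]
opening: 45.4
```

Contact at the tray floor; release and go back for the other pot.

>>> jog_arm --series "0.3 0 0 0 0;0.6 0 0 0 0;0.6 0 0 0 0;0.6 0 0 0 0;0.6 0 0 0 0;0.6 0 0 0.02 0;0.6 0 0 0.05 0;0.6 0 0 0.05 0;0.6 0 0 0.05 0;0.6 0 0 0.05 0;0.6 0 0 0.04 0;0.6 0 0 0 0;0.6 0 0 0 0"

```text
t: 45.15
tool_pos: [637.3, -352.2, 254.2]
tcp_rot: [[-1.0, 0.01, 0.003], [0.01, 1.0, -0.001], [-0.003, -0.001, -1.0]]
ft_force: [0.0, -0.1, -0.6]
opening: 68.1
```

>>> jog_arm --series "0.6 -0.0145 0.045 0 0;0.6 -0.0145 0.045 0 0;0.6 -0.0145 0.045 0 0;0.6 -0.0145 0.045 0 0;0.6 -0.0145 0.045 0 0;0.6 -0.0145 0.045 0 0;0.6 -0.0145 0.045 0 0;0.6 -0.0145 0.045 0 -0.01;0.6 -0.0145 0.045 0 -0.01;0.6 -0.0145 0.045 0 -0.01;0.6 -0.0145 0.045 0 -0.01;0.6 -0.0145 0.045 0 -0.01;0.6 -0.0145 0.045 0 0;0.6 -0.0145 0.045 0 0;0.6 -0.0145 0.045 0 0;0.6 -0.0145 0.045 0 0;0.6 -0.004 0.025 0 0;0.6 0 0 0 0;0.6 0 0 0 0;0.6 0 0 0 0"

```text
t: 47.15
tool_pos: [448.5, 242.2, 251.4]
tcp_rot: [[-0.986, 0.169, -0.001], [0.169, 0.986, -0.001], [0.001, -0.002, -1.0]]
ft_force: [-0.3, -0.8, -0.3]
opening: 68.6
```

```bash
python3 - <<'E'
from h import *
s=st();print(s['tcp_rot'][:,1]);snap('side','sideo');snap('scene','sceneo')
crop('sideo',300,300,480,440,4,'sideoc')
for f in('sideo','sceneo'):
    C=cloud(f);p=load(f)['p'];h=cv2.cvtColor(p,cv2.COLOR_RGB2HSV)
    m=(h[...,0]>5)&(h[...,0]<22)&(h[...,1]>150)&(h[...,2]>150)
    for c,lo in (((448,245),70),((637,-352),56)):
        k=m&(np.hypot(C[...,0]-c[0],C[...,1]-c[1])<40)&(C[...,2]>lo)&(C[...,2]<lo+8)
        q=C[k][:,:2];print(f,(q.max(0)+q.min(0))/2,np.ptp(q,0),k.sum(),np.median(C[k][:,2]))
E
```

```text
47.15 [448.5 242.2 251.4] [-0.3 -0.8 -0.3] 68.6
[ 0.16855166  0.9856914  -0.00167235]
sideo [446.92054044 245.08575837] [42.56724702 49.02103368] 160 72.79842766408365
sideo [ 634.25580658 -354.05987887] [47.75351759 46.76224369] 353 59.64659792812131
sceneo [449.65588767 243.14467288] [43.14974363 47.0056115 ] 68 74.01489441988804
sceneo [ 633.40218787 -354.58409831] [47.46522448 48.77698714] 180 59.6047937898536
```

View pics/sideoc.png

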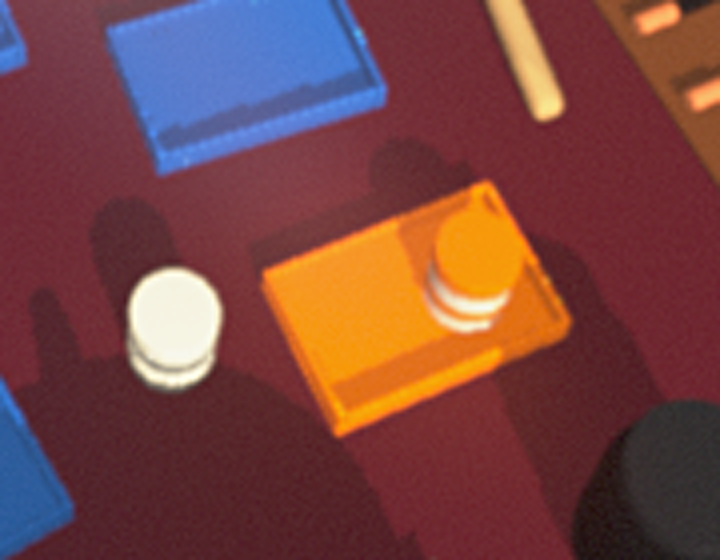

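View pics/sideo.png

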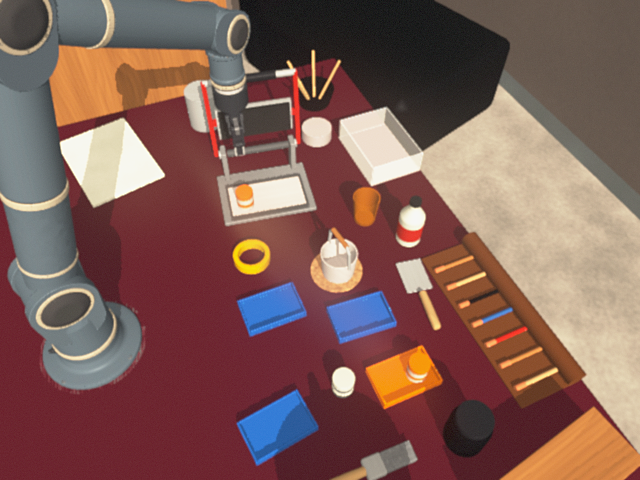

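>>> jog_arm --series "0.6 0 0.0022 -0.05 0;0.6 0 0 -0.05 0;0.6 0 0 -0.05 0;0.6 0 0 -0.05 0;0.6 0 0 -0.032 0;0.6 0 0 -0.009 0;0.6 0 0 0 0;0.6 0 0 0 0;-1 0 0 0 0;-1 0 0 0 0;-1 0 0 0 0;-1 0 0 0 0;-1 0 0 0 0;-1 0 0 0 0;-1 0 0 0 0"

```text
t: 48.75
tool_pos: [449.4, 246.2, 61.0]
tcp_rot: [[-0.986, 0.167, 0.003], [0.167, 0.986, 0.001], [-0.003, 0.002, -1.0]]
ft_force: [-0.3, 0.1, 7.2]
opening: 45.8
```

>>> jog_arm --series "-1 0 0 0.02 0;-1 0 0 0.04 0;-1 0 0 0.05 0;-1 0 0 0.05 0;-1 0 0 0.05 0;-1 0 0 0.04 0;-1 0 0 0 0;-1 0 0 0 0"

```text
t: 49.55
tool_pos: [448.2, 245.6, 260.0]
tcp_rot: [[-0.986, 0.166, 0.002], [0.166, 0.986, 0.0], [-0.002, 0.001, -1.0]]
ft_force: [-0.3, 0.1, -1.4]
opening: 45.9
```

>>> jog_arm --series "-1 0.0095 -0.025 0 0;-1 0.0095 -0.0467 0 0;-1 0.0095 -0.0467 0 0;-1 0.0095 -0.0467 0 0;-1 0.0095 -0.0467 0 0;-1 0.0095 -0.0467 0 0;-1 0.0095 -0.0467 0 0.01;-1 0.0095 -0.0467 0 0.01;-1 0.0095 -0.0467 0 0.01;-1 0.0095 -0.0467 0 0.01;-1 0.0095 -0.0467 0 0.01;-1 0.0095 -0.0467 0 0;-1 0.0095 -0.0467 0 0;-1 0.0095 -0.0467 0 0;-1 0.0095 -0.0467 0 0;-1 0.0095 -0.0467 0 0;-1 0 -0.021 0 0;-1 0 0 0 0;-1 0 0 0 0;-1 0 0 0 0"

```text
t: 51.55
tool_pos: [570.2, -348.8, 258.9]
tcp_rot: [[-1.0, 0.007, -0.001], [0.007, 1.0, 0.002], [0.001, 0.002, -1.0]]
ft_force: [0.2, 0.3, -1.5]
opening: 45.9
```

```bash
python3 - <<'E'
from h import *
s=st();snap('side','sidep');crop('sidep',280,240,500,440,3,'sidepc')
E
```

```text
51.55 [ 570.2 -348.8  258.9] [ 0.2  0.3 -1.5] 45.9
```

View pics/sidepc.png

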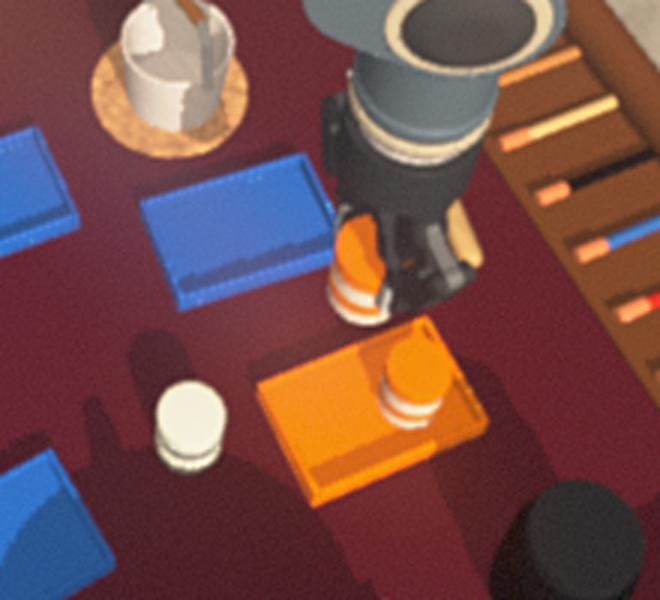

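>>> jog_arm --series "-1 0 -0.002 -0.05 0;-1 0 0 -0.05 0;-1 0 0 -0.05 0;-1 0 0 -0.05 0;-1 0 0 -0.04 0;-1 0 0 -0.02 0;-1 0 0 0 0;-1 0 0 -0.003 0;-1 0 0 0 0;-1 0 0 0 0"

```text
t: 52.6
tool_pos: [570.7, -353.6, 50.6]
tcp_rot: [[-1.0, 0.01, 0.002], [0.01, 1.0, -0.001], [-0.002, -0.001, -1.0]]
ft_force: [0.7, -0.4, -0.7]
opening: 45.9
```

>>> jog_arm --series "-1 0 0 -0.002 0;-1 0 0 0 0;-1 0 0 -0.0015 0;-1 0 0 0 0;-1 0 0 0 0"

```text
t: 53.1
tool_pos: [570.2, -353.3, 47.0]
tcp_rot: [[-1.0, 0.01, 0.001], [0.01, 1.0, -0.0], [-0.001, -0.0, -1.0]]
ft_force: [-0.4, 0.1, 5.9]
opening: 45.8
```

>>> jog_arm --series "-1 0 0 -0.0005 0;0.3 0 0 0 0;0.6 0 0 0 0;0.6 0 0 0 0;0.6 0 0 0 0;0.6 0 0 0 0;0.6 0 0 0.02 0;0.6 0 0 0.05 0;0.6 0 0 0.05 0;0.6 0 0 0.05 0;0.6 0 0 0.05 0;0.6 0 0 0.04 0;0.6 0.01 0.045 0 0;0.6 0.01 0.045 0 0;0.6 0.01 0.045 0 0;0.6 0.01 0.045 0 0;0.6 0 0 0 0;0.6 0 0 0 0;0.6 0 0 0 0"

```text
t: 55.0
tool_pos: [601.5, -210.7, 254.4]
tcp_rot: [[-1.0, 0.012, 0.0], [0.012, 1.0, -0.001], [-0.0, -0.001, -1.0]]
ft_force: [0.5, -0.0, 0.2]
opening: 68.1
```

```bash
python3 - <<'E'
from h import *
s=st();snap('side','sideq');snap('scene','sceneq')
crop('sideq',280,240,500,440,3,'sideqc')
for f in('sideq','sceneq'):
    C=cloud(f);p=load(f)['p'];h=cv2.cvtColor(p,cv2.COLOR_RGB2HSV)
    m=(h[...,0]>5)&(h[...,0]<22)&(h[...,1]>150)&(h[...,2]>150)
    for c,lo in (((570,-352),56),((636,-352),56)):
        k=m&(np.hypot(C[...,0]-c[0],C[...,1]-c[1])<40)&(C[...,2]>lo)&(C[...,2]<lo+8)
        q=C[k][:,:2];print(f,(q.max(0)+q.min(0))/2,np.ptp(q,0),k.sum(),np.median(C[k][:,2]))
E
```

```text
55.0 [ 601.5 -210.7  254.4] [ 0.5 -0.   0.2] 68.1
sideq [ 568.75177861 -355.1051637 ] [46.12164618 47.076842  ] 357 59.62936152325847
sideq [ 633.84794843 -353.71851499] [46.30272866 47.64805986] 344 59.530650529197146
sceneq [ 568.23937578 -354.94609631] [48.19827038 49.40221851] 167 59.50357023123797
sceneq [ 635.0874115  -354.20478307] [49.07324169 46.39573898] 179 59.7011802433517
```

View pics/sideqc.png

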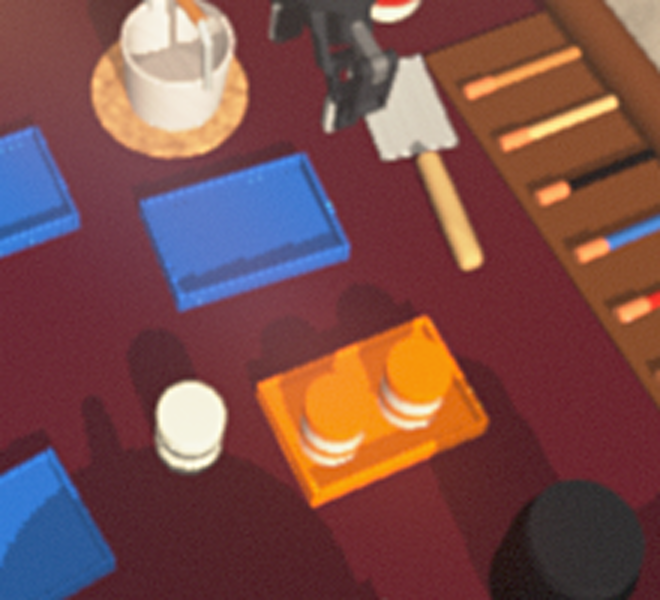

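View pics/sceneq.png

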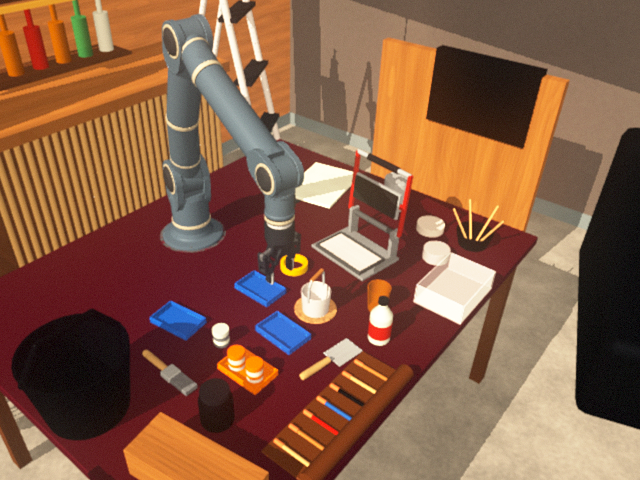

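View pics/sideq.png

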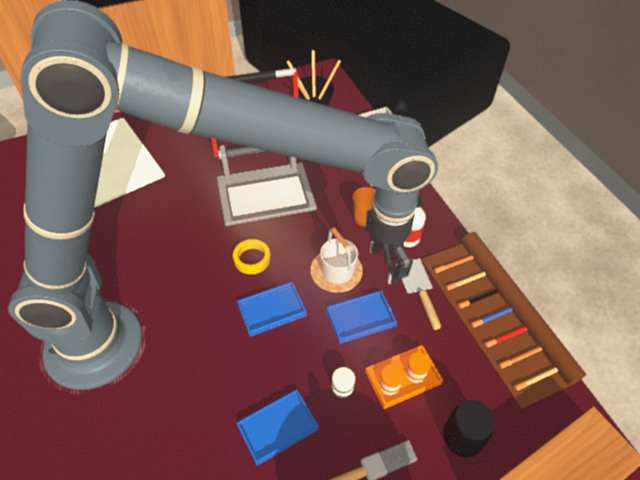

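```bash
python3 -c "
from rig import r
print(r.hand_in())"
```

```text
the job is handed in; nothing more can be done
None
```

The job is done and handed in at about 55 s of robot time. The kettle is on the cork mat, the press has been swung down to its stop with both pots under it, and both pots stand in the orange tray.

- **Pots found:** I saw two orange-lidded pots and no blue ones in any of the camera views. The only spot I couldn't fully see was behind the black bin.
- **Pressing:** At the bottom the force rose to about 25 N and the struts measured level. I then guided the handle back up, and it measured at the same position as at the start. On the way back up I was gripping the bar too tightly and the force reached about 43 N in total, so I loosened the grip before going on.
- **Knocked pot:** The first pot was pushed about 2 cm aside on the bed while I was away. It stayed under the plate, though by my estimate its front edge was about level with the plate's edge, so I pressed it where it was.
- **Last checks:** Both cameras put the pots at about (569, -355) and (634, -354) mm, with lid tops at about 59.5 mm. That means they are upright on the tray floor. The pictures show the kettle on the mat, the press up, the white pot and the other things where they began, and the gripper clear. None of these last checks failed.

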